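Load the sampler in reverse order and shut its guard

TASK

Lift the sampler's clear hinged guard, then move the four vials from the bench rack into the four places of the sampler in reverse order: seen from the robot, the vial at the left end of the rack goes to the right end place of the sampler, the next one beside it, and so on, each standing upright inside its own place. Never let a vial tip over; with all four standing in their places, lower the guard fully shut.

Things in the scene. Friction and masses are not known exactly. Their poses are not given: they have to be found in the camera images.
- tall_center (a point): Centre (half-way up) of the tall slim round vial, 24 mm diameter, 74 mm high, the tallest of the four; amber glass with a plain metal cap, about 45 g, loose, upright in the bench rack at the start; z is its upward axis.
- short_center (a point): Centre (half-way up) of the short slim round vial, 24 mm diameter, 54 mm high, the lowest of the four; amber glass with a plain metal cap, about 32 g, loose, upright in the bench rack at the start; z is its upward axis.
- square_center (a point): Centre (half-way up) of the square-bodied bottle, 26 x 26 mm in plan (edges along its x and y), 64 mm high: body 50 mm high, above it a round metal stopper 19 mm in diameter and 14 mm high; amber glass with a plain metal cap, about 50 g, loose, upright in the bench rack at the start; z is its upward axis.
- wide_center (a point): Centre (half-way up) of the wide round vial, 32 mm diameter, 58 mm high; amber glass with a plain metal cap, about 55 g, loose, upright in the bench rack at the start; z is its upward axis.
- rack: Grey bench rack, fixed, 60 x 222 mm; origin on the table under its middle, y along the row to the robot's left, x away from the robot, turned at most 0.2 rad. It carries four white wells in a row, at y 75, 25, -25, -75 mm; a vial's foot stands 9 mm above the table.
- well_tall: White well of the rack, fixed, 49 x 49 mm, rim 17 mm above the table, in which the tall vial stands at the start; origin under its centre, axes as the rack's.
- well_short: White well of the rack, fixed, 49 x 49 mm, rim 17 mm above the table, in which the short vial stands at the start; origin under its centre, axes as the rack's.
- well_square: White well of the rack, fixed, 49 x 49 mm, rim 17 mm above the table, in which the square vial stands at the start; origin under its centre, axes as the rack's.
- well_wide: White well of the rack, fixed, 49 x 49 mm, rim 17 mm above the table, in which the wide vial stands at the start; origin under its centre, axes as the rack's.
- sampler: White station, fixed, base 30 mm high; origin on the table, x away from the robot, y to its left, turned at most 0.2 rad. On the base at x -15 and y 75, 25, -25, -75 mm: four square places, 46 mm inside, floor z 30, black walls 5 mm high. Clear guard over them, 268 mm wide, hinged on the line x 75, z 130; front edge 130 mm from it. Posts at x 75 and -50, y +-137, to z 140.
- guard (a joint): Guard angle q, rad: 0 shut (level), 1.57 upright, 1.85 stop; starts at 0 to 0.2; a stiff hinge holds it anywhere (3 N lifts it). Handle: round bar 10 mm thick in the panel's plane, 60 mm clear of its front edge, along y, 110 mm free between two arms; its middle in the sampler frame: x 75 - 195 cos q, y 0, z 130 + 195 sin q mm. Pinched from above, it turns between the fingers.
There are look-alikes about, which are no part of the job. Leave any red look-alike of the part that bears square_center alone.

How it is judged:
On the way, in this order (a step that is already met when the one before it is completed fails the run):
1. the guard is lifted clear of the places (value of joint guard above 0.8 rad), for 0.2 s.
2. all four vials stand in their places, in reverse order, with the guard still up (x of tall_center in the frame of sampler between -0.028 and -0.002 m and z of tall_center in the frame of sampler between 0.061 and 0.073 m and angle between each of tall_center, short_center, square_center, wide_center's own z axis and vertical below 0.12 rad and x of short_center in the frame of sampler between -0.028 and -0.002 m and z of short_center in the frame of sampler between 0.051 and 0.063 m and x of square_center in the frame of sampler between -0.028 and -0.002 m and z of square_center in the frame of sampler between 0.056 and 0.068 m and x of wide_center in the frame of sampler between -0.028 and -0.002 m and z of wide_center in the frame of sampler between 0.053 and 0.065 m and ((y of well_tall in the frame of rack between 0.065 and 0.085 m and y of tall_center in the frame of sampler between -0.088 and -0.062 m) or (y of well_tall in the frame of rack between 0.015 and 0.035 m and y of tall_center in the frame of sampler between -0.038 and -0.012 m) or (y of well_tall in the frame of rack between -0.035 and -0.015 m and y of tall_center in the frame of sampler between 0.012 and 0.038 m) or (y of well_tall in the frame of rack between -0.085 and -0.065 m and y of tall_center in the frame of sampler between 0.062 and 0.088 m)) and ((y of well_short in the frame of rack between 0.065 and 0.085 m and y of short_center in the frame of sampler between -0.088 and -0.062 m) or (y of well_short in the frame of rack between 0.015 and 0.035 m and y of short_center in the frame of sampler between -0.038 and -0.012 m) or (y of well_short in the frame of rack between -0.035 and -0.015 m and y of short_center in the frame of sampler between 0.012 and 0.038 m) or (y of well_short in the frame of rack between -0.085 and -0.065 m and y of short_center in the frame of sampler between 0.062 and 0.088 m)) and ((y of well_square in the frame of rack between 0.065 and 0.085 m and y of square_center in the frame of sampler between -0.088 and -0.062 m) or (y of well_square in the frame of rack between 0.015 and 0.035 m and y of square_center in the frame of sampler between -0.038 and -0.012 m) or (y of well_square in the frame of rack between -0.035 and -0.015 m and y of square_center in the frame of sampler between 0.012 and 0.038 m) or (y of well_square in the frame of rack between -0.085 and -0.065 m and y of square_center in the frame of sampler between 0.062 and 0.088 m)) and ((y of well_wide in the frame of rack between 0.065 and 0.085 m and y of wide_center in the frame of sampler between -0.088 and -0.062 m) or (y of well_wide in the frame of rack between 0.015 and 0.035 m and y of wide_center in the frame of sampler between -0.038 and -0.012 m) or (y of well_wide in the frame of rack between -0.035 and -0.015 m and y of wide_center in the frame of sampler between 0.012 and 0.038 m) or (y of well_wide in the frame of rack between -0.085 and -0.065 m and y of wide_center in the frame of sampler between 0.062 and 0.088 m)) and value of joint guard above 0.5 rad), for 0.2 s.
At the end, for the whole second after the job is handed in: The guard is shut (within 0.06 rad) and the four vials stand upright (within 0.12 rad) and at rest on the floor of their places (centre within 13 mm of the place's centre along and across the row, height within 6 mm), in the reverse of their order in the rack (value of joint guard below 0.06 rad and x of tall_center in the frame of sampler between -0.028 and -0.002 m and z of tall_center in the frame of sampler between 0.061 and 0.073 m and angle between each of tall_center, short_center, square_center, wide_center's own z axis and vertical below 0.12 rad and x of short_center in the frame of sampler between -0.028 and -0.002 m and z of short_center in the frame of sampler between 0.051 and 0.063 m and x of square_center in the frame of sampler between -0.028 and -0.002 m and z of square_center in the frame of sampler between 0.056 and 0.068 m and x of wide_center in the frame of sampler between -0.028 and -0.002 m and z of wide_center in the frame of sampler between 0.053 and 0.065 m and ((y of well_tall in the frame of rack between 0.065 and 0.085 m and y of tall_center in the frame of sampler between -0.088 and -0.062 m) or (y of well_tall in the frame of rack between 0.015 and 0.035 m and y of tall_center in the frame of sampler between -0.038 and -0.012 m) or (y of well_tall in the frame of rack between -0.035 and -0.015 m and y of tall_center in the frame of sampler between 0.012 and 0.038 m) or (y of well_tall in the frame of rack between -0.085 and -0.065 m and y of tall_center in the frame of sampler between 0.062 and 0.088 m)) and ((y of well_short in the frame of rack between 0.065 and 0.085 m and y of short_center in the frame of sampler between -0.088 and -0.062 m) or (y of well_short in the frame of rack between 0.015 and 0.035 m and y of short_center in the frame of sampler between -0.038 and -0.012 m) or (y of well_short in the frame of rack between -0.035 and -0.015 m and y of short_center in the frame of sampler between 0.012 and 0.038 m) or (y of well_short in the frame of rack between -0.085 and -0.065 m and y of short_center in the frame of sampler between 0.062 and 0.088 m)) and ((y of well_square in the frame of rack between 0.065 and 0.085 m and y of square_center in the frame of sampler between -0.088 and -0.062 m) or (y of well_square in the frame of rack between 0.015 and 0.035 m and y of square_center in the frame of sampler between -0.038 and -0.012 m) or (y of well_square in the frame of rack between -0.035 and -0.015 m and y of square_center in the frame of sampler between 0.012 and 0.038 m) or (y of well_square in the frame of rack between -0.085 and -0.065 m and y of square_center in the frame of sampler between 0.062 and 0.088 m)) and ((y of well_wide in the frame of rack between 0.065 and 0.085 m and y of wide_center in the frame of sampler between -0.088 and -0.062 m) or (y of well_wide in the frame of rack between 0.015 and 0.035 m and y of wide_center in the frame of sampler between -0.038 and -0.012 m) or (y of well_wide in the frame of rack between -0.035 and -0.015 m and y of wide_center in the frame of sampler between 0.012 and 0.038 m) or (y of well_wide in the frame of rack between -0.085 and -0.065 m and y of wide_center in the frame of sampler between 0.062 and 0.088 m)) and linear speed of each of tall, short, square, wide below 0.02 m/s); the robot touches nothing.
It fails at once if a vial is tipped over (more than 0.8 rad) (angle between any of tall_center, short_center, square_center, wide_center's own z axis and vertical above 0.8 rad).
It also fails if it takes over 144 s, if anything falls off the work surface, if the arm or the gripper's body presses on something with over 40 N, if the wrist force passes 120 N, or if a joint passes its speed limit or range.

ROBOT

A 6-joint arm with a two-finger parallel gripper is mounted at the origin on the work surface. World frame = base frame: x ahead of the robot, y to its left, z up, the work surface at z = 0. Lengths are in m, angles in rad, forces in N, time in s.
With the tool pointing down it reaches from about 0.35 to 0.775 m from the base axis. Payload 7.3 kg.
Tool frame: the origin (TCP) lies at the very end of the fingers, on their centre line; the grasp point (between the pads) lies 19 mm behind it (r.hold_point_z is the distance from the TCP to the grasp point, in m); z points along the fingers, y is the direction in which the jaws open and shut (so a half turn about z gives the same grasp; the last joint's range is limited). The gripper opens to 92 mm and grips with 3 to 60 N. Pads are 19 mm wide; open, the fingers measure 130 mm over their backs; the gripper's body (75 mm by 190 mm) begins 47 mm behind the grasp point.
Start: joints at [-1.395, 0.342, 1.524, -0, 1.275, -0.146], TCP at [0.166, -0.498, 0.227] pointing down, gripper open.
Joint ranges: [-2.53, 2.53], [-0.77, 2.02], [0.04, 2.7], [-1, 4.14], [0.28, 2.66], [-3.11, 3.11]. Speed limits (rad/s): [2.57, 2.57, 3.14, 3.14, 3.14, 3.14].

INTERFACE

Orientations are given as [roll, pitch, yaw] about the fixed x, y, z axes, in that order (R = Rz(yaw) Ry(pitch) Rx(roll)).
In Python, from station import r gives the robot as it stands. The module is installed in compiled form; this text tells all that it offers.
- The arm moves only by the tool servo_tool, never from a script. Its argument "increments" is a list of rows, each an object with "delta_pos": the shift along the tool's x, y, z in units of 0.3 m (1.0 is 0.3 m), a list of three; "rot": the turn, a rotation vector about the tool's x, y, z in units of 45 degrees (1.0 is 45 degrees), a list of three. A call has 1 to 8 rows; each row is the pose to reach, as a shift and turn from the pose commanded when the call began, along the tool's axes at that moment; what a row does not reach only later rows make up. A row lasts 1/8 s, in which the tool goes at most 62.5 mm and 10.7 degrees, less where a joint would pass 70% of its speed; a pose out of reach is approached as far as the arm can. A call with a number of a shift or a turn outside -1 to 1 is refused whole. A call with a gripper value outside its range is refused whole. "hand" is the opening, from 0 (shut) to 1 (fully open), set as the call begins (left out, the last holds). The fingers move at their own pace and stop on an object; the grip force is fixed at half the most. Time passes only in rows, so rows that repeat a pose let the fingers close. It gives the time, the measured TCP pose, the force and the opening at its end, in the units of the state.
- r.get_state(): the state, without advancing time (a new reading comes with each control period).
- r.capture(name): name is "side" or "top" or "wrist"; returns (picture, depth): 420x560x3 uint8, red, green, blue; 420x560 float32, m along the optical axis (not along the pixel's ray), 0 where there is no reading.
- r.camera_model(name): a dict with "mtx" (3x3 intrinsics, pixels), "view" (4x4, takes a point from world to camera coordinates). Camera axes: x right, y up, looking along -z (the intrinsics and any distortion apply to the point x, -y, -z); pixel columns grow to the right and rows downward; lengths in m; the calibration is good to about 2 mm. A picture is of the moment at which its call begins: read the wrist's pose just before it. camera_model takes no time and is no camera call; for the wrist camera it gives the pose at the moment of the call.
- r.job_done(): hands the job in, once; it reports no verdict.
The state is a dict: "clock": time; "joints": joint angles; "qvel": joint speeds; "joint_torque": joint torques, N m; "eef_pos": TCP position; "eef_rot": TCP orientation; "ft_force": force on the tool from outside, world axes, zero at the start; "moment": the same for the moment, N m; "opening": finger opening in m.
Only numpy, scipy, OpenCV 4.12 (cv2) and the standard library are available. Lean on these libraries where they do the work, as an engineer would, in place of code of your own. Each camera call takes 0.05 s, during which the arm holds its last target.

## Working session

There is one attempt and no reset: what is moved stays moved. The work goes in short steps, Python scripts to look and compute and a tool call to move; the robot and the scene stay as the last step left them, time stands still between calls to the robot, and variables do not carry over. Pictures are saved under pics/ and viewed, and the job is handed in when it is done.

Besides the shell and the picture viewer there is one more tool, called in YAML: its name, and indented under it one key for each argument. servo_tool: Moves the arm, as the interface text tells. Shifts and turns lie within -1 to 1; 1 stands for 0.3 m of shift or 45 degrees of turn. Its arguments: {"type":"object","properties":{"increments":{"type":"array"},"hand":{"type":"number"}},"required":["increments"]}

```bash
mkdir -p pics
cat > h.py <<'E'
from station import r
import numpy as np, cv2
def cap(n,save=None):
    m=r.camera_model(n); rgb,d=r.capture(n)
    if save: cv2.imwrite('pics/'+save,cv2.cvtColor(rgb,cv2.COLOR_RGB2BGR))
    return rgb,d,m
def pts(d,m):
    K=np.array(m['mtx']);V=np.array(m['view']);h,w=d.shape
    u,v=np.meshgrid(np.arange(w),np.arange(h))
    x=(u-K[0,2])/K[0,0]*d;y=(v-K[1,2])/K[1,1]*d
    P=np.stack([x,-y,-d,np.ones_like(d)],-1)
    return (P@np.linalg.inv(V).T)[...,:3]
def ray(m,u,v,z):
    K=np.array(m['mtx']);T=np.linalg.inv(np.array(m['view']))
    dr=T[:3,:3]@np.array([(u-K[0,2])/K[0,0],-(v-K[1,2])/K[1,1],-1.]);o=T[:3,3]
    return o+dr*(z-o[2])/dr[2]
def proj(m,p):
    K=np.array(m['mtx']);c=np.array(m['view'])@np.append(p,1)
    return K[0,0]*c[0]/-c[2]+K[0,2],K[1,1]*-c[1]/-c[2]+K[1,2]
E
python3 - <<'E'
from h import *
for n in ['side','top','wrist']:
    g,d,m=cap(n,n+'0.png'); print(n,np.round(m['mtx'],1).tolist(),np.round(np.linalg.inv(m['view']),3).tolist(),{k:v for k,v in m.items() if k not in('mtx','view')})
    np.savez(n+'0.npz',g=g,d=d,K=m['mtx'],V=m['view'])
print(r.get_state(),r.hold_point_z)
E
```

```text
side [[459.8, 0.0, 278.2], [0.0, 459.8, 206.0], [0.0, 0.0, 1.0]] [[0.174, -0.674, 0.718, 1.126], [0.985, 0.104, -0.141, -0.131], [0.02, 0.731, 0.682, 0.673], [0.0, 0.0, 0.0, 1.0]] {}
top [[535.4, 0.0, 283.8], [0.0, 535.4, 208.1], [0.0, 0.0, 1.0]] [[0.022, 0.993, -0.117, 0.414], [-1.0, 0.021, -0.008, -0.021], [-0.006, 0.118, 0.993, 1.316], [0.0, 0.0, 0.0, 1.0]] {}
wrist [[356.7, 0.0, 279.1], [0.0, 356.7, 210.6], [0.0, 0.0, 1.0]] [[0.316, 0.919, 0.237, 0.229], [-0.949, 0.307, 0.077, -0.477], [-0.002, -0.249, 0.969, 0.384], [0.0, 0.0, 0.0, 1.0]] {}
{'clock': 0.15, 'joints': array([-1.39503038e+00,  3.42550213e-01,  1.52478987e+00, -4.21535638e-06,
        1.27537205e+00, -1.46005069e-01]), 'qvel': array([ 2.14237232e-04, -1.03933141e-03, -2.93564412e-03, -6.61968006e-05,
       -4.61614556e-04, -1.78577118e-03]), 'joint_torque': array([ 8.65607763e-04, -4.31471121e+01, -2.44353604e+01,  7.17152422e-02,
        5.38642472e-02, -8.54389600e-05]), 'eef_pos': array([ 0.16599525, -0.49775745,  0.22621377]), 'eef_rot': array([-3.14048450e+00, -1.58881274e-04,  3.21772153e-01]), 'ft_force': array([ 0.73635347, -0.40127447, -0.25567197]), 'moment': array([ 0.00137091, -0.01914317, -0.0406711 ]), 'opening': 0.09156046557842555} 0.0188
```

View pics/top0.png

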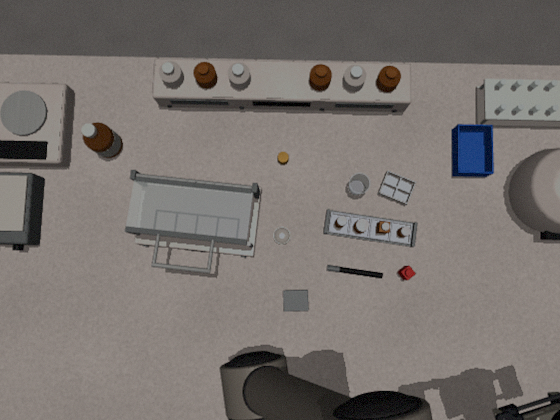

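View pics/side0.png

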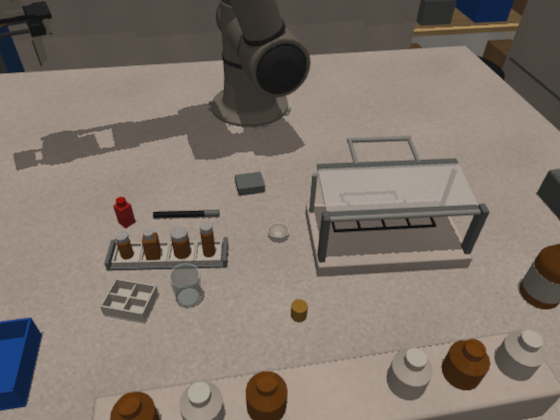

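View pics/wrist0.png

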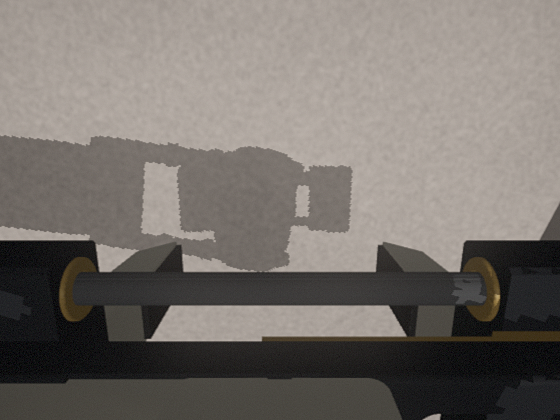

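The top view shows the rack at (370,228) with vials at about (341,222), (361,227), (383,228) and (403,232). The sampler is at (195,220) and its handle bar at (184,270). Possible confusions are the red bottle at top (407,272), the amber and white bottles on the back shelf (row ~75), the amber bottle at (100,140), the jar at (358,186) and the orange cap at (283,158). The four amber vials in the rack are the ones I want, so next is a close crop.

Run:
```python
from h import *
t=np.load('top0.npz');s=np.load('side0.npz')
a=cv2.resize(t['g'][195:255,315:425],None,fx=5,fy=5,interpolation=cv2.INTER_CUBIC)
b=cv2.resize(s['g'][210:280,95:240],None,fx=3.8,fy=3.8,interpolation=cv2.INTER_CUBIC)
w=max(a.shape[1],b.shape[1]);p=lambda x:cv2.copyMakeBorder(x,0,0,0,w-x.shape[1],cv2.BORDER_CONSTANT)
cv2.imwrite('pics/crop0.png',np.vstack([p(a),p(b)])[...,::-1])
c=cv2.resize(t['g'][165:280,120:270],None,fx=5,fy=5,interpolation=cv2.INTER_CUBIC)
cv2.imwrite('pics/crop1.png',c[...,::-1])
```

```text
(no output)
```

View pics/crop0.png

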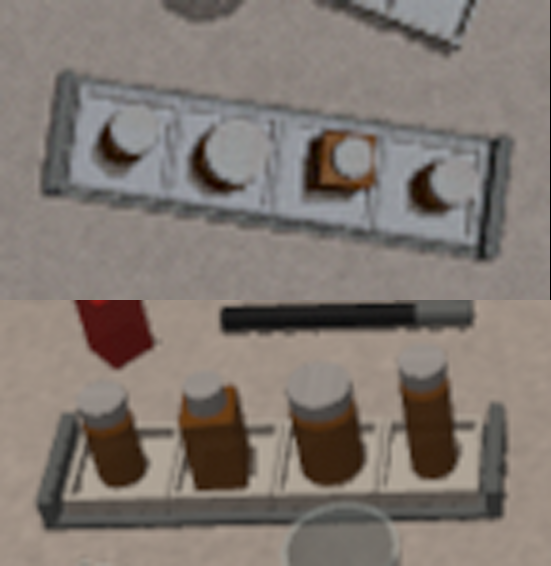

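View pics/crop1.png

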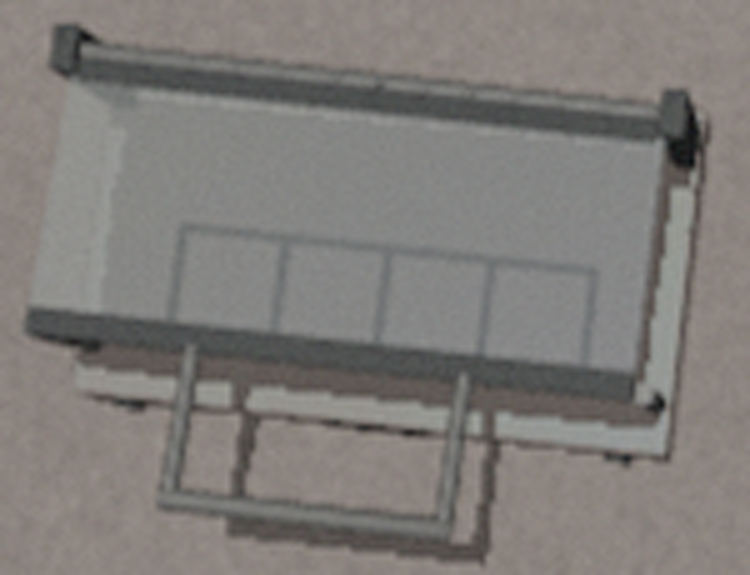

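The crop confirms it. Seen from the robot, left to right, the vials are tall (341,221), wide (362,225), square with its narrow stopper (385,226) and short (407,231). The targets are therefore tall at y=-75, wide at -25, square at +25 and short at +75. Next I'll measure.

```bash
cat > m0.py <<'E'
from h import *
t=np.load('top0.npz');m={'mtx':t['K'],'view':t['V']};P=pts(t['d'],m)
s=np.load('side0.npz');ms={'mtx':s['K'],'view':s['V']};Q=pts(s['d'],ms)
# cap tops via depth
for n,(u,v),z in [('tall',(341,220),.083),('wide',(362,225),.067),('square',(385,226),.073),('short',(407,231),.063)]:
    R=P[v-9:v+10,u-9:u+10]; k=abs(R[...,2]-z)<.006
    q=R[k]; mid=(q.max(0)+q.min(0))/2
    print(n,k.sum(),q.mean(0).round(4),mid.round(4),'ray',ray(m,u,v,z).round(4))
g=lambda M:0
# rack top rims z~.017
R=P[200:255,315:425].reshape(-1,3); k=(R[:,2]>.011)&(R[:,2]<.03)
print('rack',cv2.minAreaRect((R[k][:,:2]*1000).astype(np.float32)))
# handle & guard
R=P[225:285,140:235].reshape(-1,3); k=(R[:,2]>.11)&(R[:,1]<.4)&(R[:,1]>.1)
print(np.percentile(R[:,2],[50,90,99]))
for lo in np.arange(.06,.26,.01):
    kk=(R[:,2]>lo)&(R[:,2]<lo+.01); print(round(lo,2),kk.sum(),R[kk].mean(0).round(3) if kk.sum() else '')
E
python3 m0.py
```

```text
tall 78 [ 0.5333 -0.1451  0.0828] [ 0.5338 -0.145   0.0833] ray [ 0.5349 -0.1441  0.083 ]
wide 137 [ 0.5256 -0.1944  0.0673] [ 0.5259 -0.1949  0.0668] ray [ 0.5258 -0.1949  0.067 ]
square 55 [ 0.5231 -0.2474  0.073 ] [ 0.5229 -0.248   0.0727] ray [ 0.5241 -0.2475  0.073 ]
short 77 [ 0.5137 -0.2965  0.0629] [ 0.5132 -0.2971  0.063 ] ray [ 0.5143 -0.3008  0.063 ]
rack ((549.238525390625, -223.78553771972656), (222.09011840820312, 110.3906021118164), 82.68942260742188)
[0.00637565 0.15041682 0.16055146]
0.06 0 
0.07 0 
0.08 0 
0.09 0 
0.1 0 
0.11 0 
0.12 0 
0.13 10 [0.505 0.163 0.139]
0.14 1234 [0.495 0.186 0.146]
0.15 542 [0.445 0.205 0.154]
0.16 40 [0.416 0.202 0.161]
0.17 0 
0.18 0 
0.19 0 
0.2 0 
0.21 0 
0.22 0 
0.23 0 
0.24 0 
0.25 0
```

```bash
cat > m1.py <<'E'
from h import *
t=np.load('top0.npz');m={'mtx':t['K'],'view':t['V']};P=pts(t['d'],m)
o=lambda c:((c[0]+.5)/5-.5+120,(c[1]+.5)/5-.5+165)
src=[];dst=[]
for c,z,l in [((68,42),.14,(75,137)),((677,106),.14,(75,-137)),((183,229),.035,(10,100)),((595,270),.035,(10,-100)),((285,241),.035,(10,50)),((390,251),.035,(10,0)),((492,262),.035,(10,-50))]:
    q=ray(m,*o(c),z); print(l,q.round(4)); src.append(l);dst.append(q[:2])
src=np.array(src)/1000.;dst=np.array(dst)
def fit(src,dst):
    a=src-src.mean(0);b=dst-dst.mean(0)
    th=np.arctan2((a[:,0]*b[:,1]-a[:,1]*b[:,0]).sum(),(a*b).sum())
    R=np.array([[np.cos(th),-np.sin(th)],[np.sin(th),np.cos(th)]]);T=dst.mean(0)-R@src.mean(0)
    return th,T,dst-(src@R.T+T)
for i in [slice(0,7),slice(0,2),slice(2,7)]:
    th,T,e=fit(src[i],dst[i]); print(th.round(4),T.round(4),(e*1000).round(1).tolist())
# base plate top z~.03 pixels
R=P[170:265,118:275]; k=abs(R[...,2]-.03)<.005; print('base',k.sum(),cv2.minAreaRect((R[k][:,:2]*1000).astype(np.float32)))
for nm in ('hinge/handle',):
    th,T,_=fit(src,dst); c,s_=np.cos(th),np.sin(th)
    A=P.reshape(-1,3);L=np.c_[(A[:,:2]-T)@np.array([[c,-s_],[s_,c]]),A[:,2]]
    k=(abs(L[:,1])<.135)&(L[:,0]<.06)&(L[:,0]>-.2)&(L[:,2]>.1)&(L[:,2]<.25)
    pf=np.polyfit(L[k,0],L[k,2],1); print('guard slope',pf,'q',np.arctan(-pf[0]))
    k2=k&(L[:,0]<-.075)&(abs(L[:,1])<.05); print('handle',k2.sum(),L[k2].mean(0),L[k2].min(0),L[k2].max(0))
E
python3 m1.py
```

```text
(75, 137) [0.6248 0.3263 0.14  ]
(75, -137) [0.6016 0.0534 0.14  ]
(10, 100) [0.5533 0.2967 0.035 ]
(10, -100) [0.5377 0.0973 0.035 ]
(10, 50) [0.5486 0.2472 0.035 ]
(10, 0) [0.5448 0.1964 0.035 ]
(10, -50) [0.5405 0.147  0.035 ]
-0.0842 [0.536  0.1973] [[2.5, -1.2], [2.4, -1.1], [-1.1, 0.6], [0.2, 0.5], [-1.6, 0.9], [-1.2, -0.1], [-1.2, 0.4]]
-0.0848 [0.5385 0.1962] [[-0.0, -0.1], [0.0, 0.1]]
-0.0784 [0.535  0.1977] [[0.5, 0.1], [0.6, 0.1], [-0.3, 0.4], [-0.2, -0.6], [-0.5, -0.1]]
base 1447 ((484.8406066894531, 172.35308837890625), (148.93133544921875, 330.7080078125), 22.686365127563477)
guard slope [-0.1208188   0.14182547] q 0.1202360265745879
handle 214 [-1.19597347e-01 -1.31356091e-04  1.56858732e-01] [-0.12459148 -0.04906253  0.14906195] [-0.11470158  0.04992543  0.1636094 ]
```

```bash
cat >> h.py <<'E'
from scipy.spatial.transform import Rotation as Ro
def go(x,y,z,yaw,start=None):
    if start is None:
        s=r.get_state(); p=np.array(s['eef_pos']);R=Ro.from_euler('xyz',s['eef_rot'])
    else: p=np.array(start[:3]);R=Ro.from_euler('xyz',[np.pi,0,start[3]])
    Rt=Ro.from_euler('xyz',[np.pi,0,yaw])
    d=R.inv().apply(np.array([x,y,z])-p)/.3; w=(R.inv()*Rt).as_rotvec()/(np.pi/4)
    print('dpos',d.round(3).tolist(),'rot',w.round(3).tolist())
S=dict(T=np.array([.5355,.1975]),th=-.081)
def sw(x,y,S=S):
    c,s=np.cos(S['th']),np.sin(S['th']); return S['T']+np.array([c*x-s*y,s*x+c*y])
E
python3 -c "
from h import *
print(sw(-.1186,0))
go(.36,-.25,.32,.322);go(.40,0.,.32,.322,(.36,-.25,.32,.322));go(.417,.207,.28,1.49,(.40,0,.32,.322+.785))"
```

```text
[0.41728885 0.2070961 ]
dpos [0.875, -0.579, -0.312] rot [-0.001, -0.0, -0.0]
dpos [0.39, -0.748, -0.0] rot [0.0, 0.0, 0.0]
dpos [0.642, -0.258, 0.133] rot [-0.0, 0.0, -0.488]
```

servo_tool:
  increments:
    - {"delta_pos": [0.875, -0.58, -0.312], "rot": [0, 0, 0]}
    - {"delta_pos": [0.875, -0.58, -0.312], "rot": [0, 0, 0]}
    - {"delta_pos": [0.875, -0.58, -0.312], "rot": [0, 0, 0]}
    - {"delta_pos": [0.875, -0.58, -0.312], "rot": [0, 0, 0]}
    - {"delta_pos": [0.875, -0.58, -0.312], "rot": [0, 0, 0]}
    - {"delta_pos": [0.875, -0.58, -0.312], "rot": [0, 0, 0]}
    - {"delta_pos": [0.875, -0.58, -0.312], "rot": [0, 0, 0]}
  hand: 0.45

```text
clock: 1.02
eef_pos: [0.3603, -0.2497, 0.3203]
eef_rot: [3.141, 0.0, 0.324]
ft_force: [-0.9, -0.5, 0.1]
opening: 0.0413
```

servo_tool:
  increments:
    - {"delta_pos": [0.39, -0.748, 0], "rot": [0, 0, -1]}
    - {"delta_pos": [0.39, -0.748, 0], "rot": [0, 0, -1]}
    - {"delta_pos": [0.39, -0.748, 0], "rot": [0, 0, -1]}
    - {"delta_pos": [0.39, -0.748, 0], "rot": [0, 0, -1]}
    - {"delta_pos": [0.39, -0.748, 0], "rot": [0, 0, -1]}
    - {"delta_pos": [0.39, -0.748, 0], "rot": [0, 0, -1]}
    - {"delta_pos": [0.39, -0.748, 0], "rot": [0, 0, -1]}

```text
clock: 1.9
eef_pos: [0.4, -0.002, 0.3199]
eef_rot: [-3.141, 0.001, 1.103]
ft_force: [-0.7, 0.6, 0.5]
opening: 0.0412
```

```bash
python3 -c "
from h import *
s=r.get_state();print(s['eef_pos'],s['eef_rot'],s['ft_force'],s['opening'])
go(.417,.207,.26,1.49)"
```

```text
[ 0.40002405 -0.00197144  0.31991849] [-3.14104183e+00  7.98990461e-04  1.10287550e+00] [-0.70749662  0.5765895   0.49738159] 0.04124783063685871
dpos [0.647, -0.264, 0.199] rot [-0.001, 0.001, -0.493]
```

servo_tool:
  increments:
    - {"delta_pos": [0.647, -0.264, 0.199], "rot": [0, 0, -0.493]}
    - {"delta_pos": [0.647, -0.264, 0.199], "rot": [0, 0, -0.493]}
    - {"delta_pos": [0.647, -0.264, 0.199], "rot": [0, 0, -0.493]}
    - {"delta_pos": [0.647, -0.264, 0.199], "rot": [0, 0, -0.493]}
    - {"delta_pos": [0.647, -0.264, 0.199], "rot": [0, 0, -0.493]}
    - {"delta_pos": [0.647, -0.264, 0.199], "rot": [0, 0, -0.493]}

```text
clock: 2.65
eef_pos: [0.4166, 0.2073, 0.2607]
eef_rot: [3.142, 0.001, 1.492]
ft_force: [0.3, -0.3, -0.1]
opening: 0.0415
```

```bash
python3 -c "
from h import *
s=r.get_state();print(s['eef_pos'],s['eef_rot'])
cap('wrist','w1.png');cap('side','s1.png')
go(.417,.207,.137,1.49)"
```

```text
[0.41661397 0.20728115 0.26066423] [3.14153342e+00 6.92724537e-04 1.49190847e+00]
dpos [-0.001, 0.001, 0.413] rot [0.001, 0.0, 0.002]
```

View pics/w1.png

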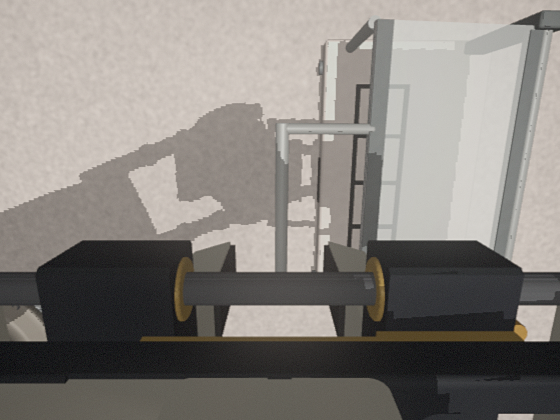

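View pics/s1.png

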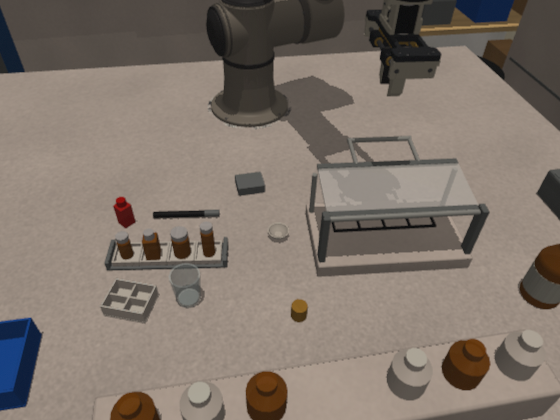

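The wrist view shows the bar (column 281) centred between the fingers (235 and 332). I'll go down and pinch it.

servo_tool:
  increments:
    - {"delta_pos": [0, 0, 0.2], "rot": [0, 0, 0]}
    - {"delta_pos": [0, 0, 0.3], "rot": [0, 0, 0]}
    - {"delta_pos": [0, 0, 0.36], "rot": [0, 0, 0]}
    - {"delta_pos": [0, 0, 0.41], "rot": [0, 0, 0]}
    - {"delta_pos": [0, 0, 0.41], "rot": [0, 0, 0]}

```text
clock: 3.38
eef_pos: [0.4159, 0.2077, 0.1372]
eef_rot: [-3.14, 0.001, 1.493]
ft_force: [0.3, -0.1, 1.2]
opening: 0.0412
```

servo_tool:
  increments:
    - {"delta_pos": [0, 0, 0], "rot": [0, 0, 0]}
    - {"delta_pos": [0, 0, 0], "rot": [0, 0, 0]}
    - {"delta_pos": [0, 0, 0], "rot": [0, 0, 0]}
    - {"delta_pos": [0, 0, 0], "rot": [0, 0, 0]}
    - {"delta_pos": [0, 0, 0], "rot": [0, 0, 0]}
    - {"delta_pos": [0, 0, 0], "rot": [0, 0, 0]}
  hand: 0

```text
clock: 4.12
eef_pos: [0.4183, 0.2089, 0.1383]
eef_rot: [3.137, -0.001, 1.494]
ft_force: [5.8, -0.9, -1.2]
opening: 0.009
```

```bash
python3 -c "
from h import *
s=r.get_state();print(s['eef_pos'],s['eef_rot'],s['ft_force'],s['opening'])
# arc waypoints, tool frame units
p0=s['eef_pos'];R=Ro.from_euler('xyz',s['eef_rot'])
q0=.12
for q in np.linspace(.12,1.74,21)[1:]:
    dx=-.195*(np.cos(q)-np.cos(q0));dz=.195*(np.sin(q)-np.sin(q0))
    c=np.array([dx*np.cos(S['th']),dx*np.sin(S['th']),dz]); print(round(q,3),(R.inv().apply(c)/.3).round(3).tolist())
"
```

```text
[0.41828844 0.20889104 0.13830799] [ 3.13654337e+00 -5.65962627e-04  1.49444465e+00] [ 5.80780698 -0.93055909 -1.24419986] 0.008966917127042149
0.201 [-0.0, 0.009, -0.052]
0.282 [-0.0, 0.022, -0.103]
0.363 [-0.0, 0.038, -0.153]
0.444 [-0.0, 0.059, -0.201]
0.525 [-0.0, 0.084, -0.248]
0.606 [-0.0, 0.113, -0.292]
0.687 [-0.0, 0.144, -0.334]
0.768 [-0.001, 0.18, -0.373]
0.849 [-0.001, 0.218, -0.409]
0.93 [-0.001, 0.259, -0.442]
1.011 [-0.001, 0.303, -0.471]
1.092 [-0.001, 0.348, -0.497]
1.173 [-0.002, 0.396, -0.519]
1.254 [-0.002, 0.446, -0.538]
1.335 [-0.002, 0.496, -0.552]
1.416 [-0.002, 0.548, -0.562]
1.497 [-0.002, 0.6, -0.567]
1.578 [-0.003, 0.653, -0.569]
1.659 [-0.003, 0.705, -0.566]
1.74 [-0.003, 0.758, -0.559]
```

servo_tool:
  increments:
    - {"delta_pos": [0, 0.013, -0.052], "rot": [0, 0, 0]}
    - {"delta_pos": [0, 0.027, -0.103], "rot": [0, 0, 0]}
    - {"delta_pos": [0, 0.044, -0.153], "rot": [0, 0, 0]}
    - {"delta_pos": [0, 0.065, -0.201], "rot": [0, 0, 0]}
    - {"delta_pos": [0, 0.09, -0.248], "rot": [0, 0, 0]}
    - {"delta_pos": [0, 0.119, -0.292], "rot": [0, 0, 0]}
    - {"delta_pos": [0, 0.15, -0.334], "rot": [0, 0, 0]}
    - {"delta_pos": [0, 0.186, -0.373], "rot": [0, 0, 0]}

```text
clock: 5.12
eef_pos: [0.4677, 0.2046, 0.2495]
eef_rot: [-3.132, 0.002, 1.495]
ft_force: [-14.6, -1.0, 8.8]
opening: 0.0092
```

```bash
python3 -c "
from h import *
s=r.get_state();print(s['eef_pos'],s['eef_rot'],s['ft_force'],s['opening'])
R=Ro.from_euler('xyz',[np.pi,0,1.494])
q0=.768
for q in np.linspace(.768,1.74,13)[1:]:
    dx=-.195*(np.cos(q)-np.cos(q0));dz=.195*(np.sin(q)-np.sin(q0))
    c=np.array([dx*np.cos(S['th']),dx*np.sin(S['th']),dz]); print(round(q,3),(R.inv().apply(c)/.3).round(3).tolist())
"
```

```text
[0.46774643 0.20461581 0.24954486] [-3.13222301e+00  1.82914634e-03  1.49516147e+00] [-14.6089071   -0.97850782   8.75232294] 0.009192471203500632
0.849 [-0.0, 0.038, -0.036]
0.93 [-0.0, 0.079, -0.069]
1.011 [-0.001, 0.122, -0.099]
1.092 [-0.001, 0.168, -0.125]
1.173 [-0.001, 0.216, -0.148]
1.254 [-0.001, 0.265, -0.166]
1.335 [-0.001, 0.316, -0.18]
1.416 [-0.002, 0.367, -0.191]
1.497 [-0.002, 0.42, -0.197]
1.578 [-0.002, 0.472, -0.198]
1.659 [-0.002, 0.525, -0.196]
1.74 [-0.002, 0.577, -0.189]
```

servo_tool:
  increments:
    - {"delta_pos": [0, 0.028, -0.044], "rot": [0, 0, 0]}
    - {"delta_pos": [0, 0.069, -0.079], "rot": [0, 0, 0]}
    - {"delta_pos": [0, 0.112, -0.109], "rot": [0, 0, 0]}
    - {"delta_pos": [0, 0.158, -0.135], "rot": [0, 0, 0]}
    - {"delta_pos": [0, 0.206, -0.158], "rot": [0, 0, 0]}
    - {"delta_pos": [0, 0.255, -0.176], "rot": [0, 0, 0]}

```text
clock: 5.88
eef_pos: [0.5469, 0.1979, 0.3031]
eef_rot: [-3.139, 0.002, 1.494]
ft_force: [-5.5, -5.2, 4.2]
opening: 0.0082
```

```bash
python3 -c "
from h import *
s=r.get_state();print(s['eef_pos'],s['eef_rot'],s['ft_force'],s['opening'])
R=Ro.from_euler('xyz',[np.pi,0,1.494])
q0=1.254
for q in np.linspace(1.254,1.74,7)[1:]:
    dx=-.195*(np.cos(q)-np.cos(q0));dz=.195*(np.sin(q)-np.sin(q0))
    c=np.array([dx*np.cos(S['th']),dx*np.sin(S['th']),dz]); print(round(q,3),(R.inv().apply(c)/.3).round(3).tolist())
cap('side','s2.png');
"
```

```text
[0.54692465 0.19788465 0.30314495] [-3.13906555e+00  2.34611338e-03  1.49416046e+00] [-5.54400054 -5.24213308  4.20755345] 0.008202760082102276
1.335 [-0.0, 0.051, -0.014]
1.416 [-0.0, 0.102, -0.025]
1.497 [-0.001, 0.155, -0.031]
1.578 [-0.001, 0.207, -0.032]
1.659 [-0.001, 0.26, -0.03]
1.74 [-0.001, 0.312, -0.023]
```

View pics/s2.png

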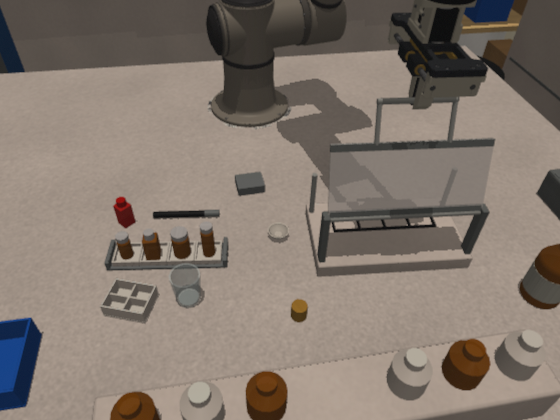

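The side view shows the guard at about 1.2 rad, with the bar still pinched at (432,97). I'll keep going along the arc.

servo_tool:
  increments:
    - {"delta_pos": [0, 0.048, -0.018], "rot": [0, 0, 0]}
    - {"delta_pos": [0, 0.1, -0.029], "rot": [0, 0, 0]}
    - {"delta_pos": [0, 0.155, -0.035], "rot": [0, 0, 0]}
    - {"delta_pos": [0, 0.207, -0.036], "rot": [0, 0, 0]}
    - {"delta_pos": [0, 0.26, -0.034], "rot": [0, 0, 0]}
    - {"delta_pos": [0, 0.32, -0.027], "rot": [0, 0, 0]}
    - {"delta_pos": [0, 0.32, -0.027], "rot": [0, 0, 0]}

```text
clock: 6.8
eef_pos: [0.645, 0.1896, 0.3103]
eef_rot: [3.14, 0.003, 1.492]
ft_force: [1.3, -6.3, 1.0]
opening: 0.0086
```

```bash
python3 -c "
from h import *
s=r.get_state();print(s['eef_pos'],s['eef_rot'],s['ft_force'],s['opening'])
cap('side','s3.png');
"
```

```text
[0.64499298 0.18963625 0.31031627] [3.14026540e+00 2.51543531e-03 1.49233133e+00] [ 1.29081625 -6.29244677  0.97489162] 0.008641434734255594
```

View pics/s3.png

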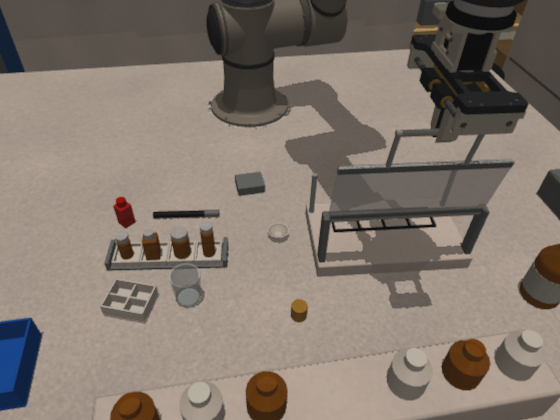

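servo_tool:
  increments:
    - {"delta_pos": [0, 0, 0], "rot": [0, 0, 0]}
    - {"delta_pos": [0, 0, 0], "rot": [0, 0, 0]}
    - {"delta_pos": [0, 0, 0], "rot": [0, 0, 0]}
    - {"delta_pos": [0, 0, -0.05], "rot": [0, 0, 0]}
    - {"delta_pos": [0, 0, -0.12], "rot": [0, 0, 0]}
    - {"delta_pos": [0, 0, -0.2], "rot": [0, 0, 0]}
    - {"delta_pos": [0, 0, -0.2], "rot": [0, 0, 0]}
  hand: 0.4

```text
clock: 7.72
eef_pos: [0.6441, 0.1919, 0.3724]
eef_rot: [3.137, -0.001, 1.495]
ft_force: [0.4, -0.2, -1.1]
opening: 0.0369
```

```bash
python3 -c "
from h import *
s=r.get_state();print(s['eef_pos'],s['eef_rot'],s['ft_force'],s['opening'])
go(.48,.05,.35,2.2); go(.45,-.18,.32,2.31,(.48,.05,.35,2.2))
"
```

```text
[0.64409135 0.19188759 0.37237572] [ 3.13743906e+00 -1.12951128e-03  1.49478904e+00] [ 0.40336069 -0.2347872  -1.06779968] 0.03685116418552839
dpos [-0.513, -0.51, 0.072] rot [0.006, 0.0, -0.898]
dpos [-0.561, -0.532, 0.1] rot [0.0, 0.0, -0.14]
```

servo_tool:
  increments:
    - {"delta_pos": [-0.513, -0.51, 0.072], "rot": [0, 0, -0.9]}
    - {"delta_pos": [-0.513, -0.51, 0.072], "rot": [0, 0, -0.9]}
    - {"delta_pos": [-0.513, -0.51, 0.072], "rot": [0, 0, -0.9]}
    - {"delta_pos": [-0.513, -0.51, 0.072], "rot": [0, 0, -0.9]}
    - {"delta_pos": [-0.513, -0.51, 0.072], "rot": [0, 0, -0.9]}
    - {"delta_pos": [-0.513, -0.51, 0.072], "rot": [0, 0, -0.9]}

```text
clock: 8.48
eef_pos: [0.4796, 0.0501, 0.3483]
eef_rot: [-3.142, -0.0, 2.2]
ft_force: [0.6, 0.4, 0.9]
opening: 0.0368
```

servo_tool:
  increments:
    - {"delta_pos": [-0.56, -0.53, 0.1], "rot": [0, 0, -0.14]}
    - {"delta_pos": [-0.56, -0.53, 0.1], "rot": [0, 0, -0.14]}
    - {"delta_pos": [-0.56, -0.53, 0.1], "rot": [0, 0, -0.14]}
    - {"delta_pos": [-0.56, -0.53, 0.1], "rot": [0, 0, -0.14]}
    - {"delta_pos": [-0.56, -0.53, 0.1], "rot": [0, 0, -0.14]}
    - {"delta_pos": [-0.56, -0.53, 0.1], "rot": [0, 0, -0.14]}

```text
clock: 9.22
eef_pos: [0.4507, -0.179, 0.3183]
eef_rot: [3.141, -0.001, 2.311]
ft_force: [-0.0, 1.7, -0.4]
opening: 0.0368
```

```bash
python3 -c "
from h import *
g,d,m=cap('top','t4.png'); np.savez('t4.npz',g=g,d=d,K=m['mtx'],V=m['view'])
g2,d2,m2=cap('side','s4.png'); np.savez('s4.npz',g=g2,d=d2,K=m2['mtx'],V=m2['view'])
g3,_,_=cap('wrist','w4.png')
a=cv2.resize(g[165:265,120:270],None,fx=5,fy=5,interpolation=cv2.INTER_CUBIC)
cv2.imwrite('pics/crop4.png',a[...,::-1])
a=cv2.resize(g2[160:280,290:500],None,fx=3.8,fy=3.8,interpolation=cv2.INTER_CUBIC)
cv2.imwrite('pics/crop4s.png',a[...,::-1])
"
```

```text
(no output)
```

View pics/crop4.png

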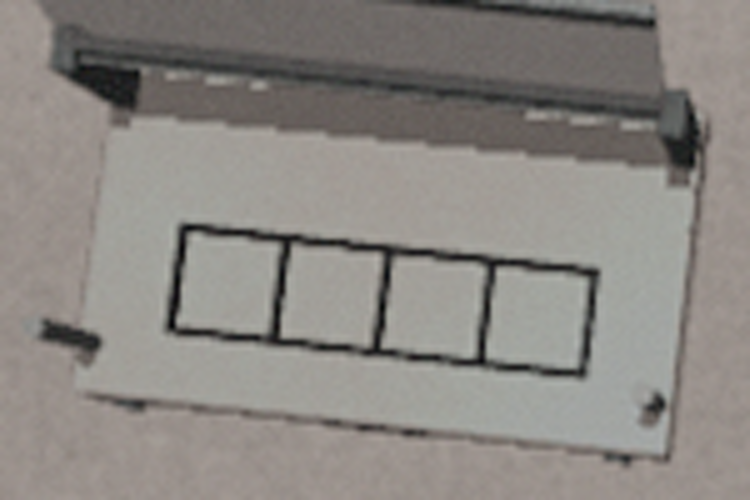

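View pics/crop4s.png

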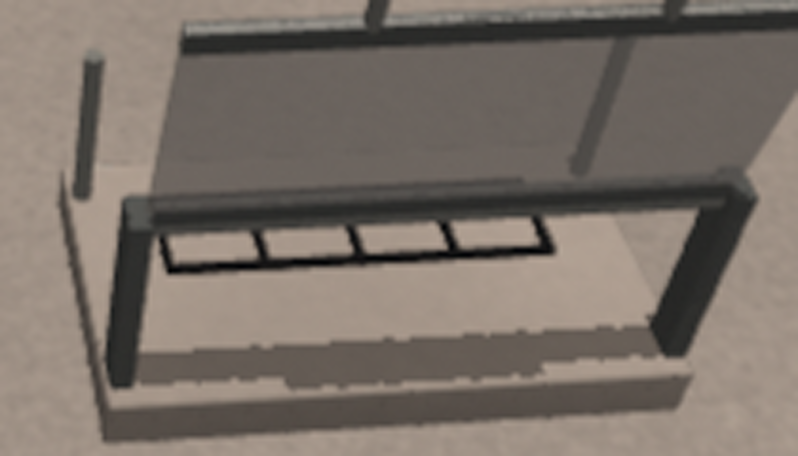

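View pics/w4.png

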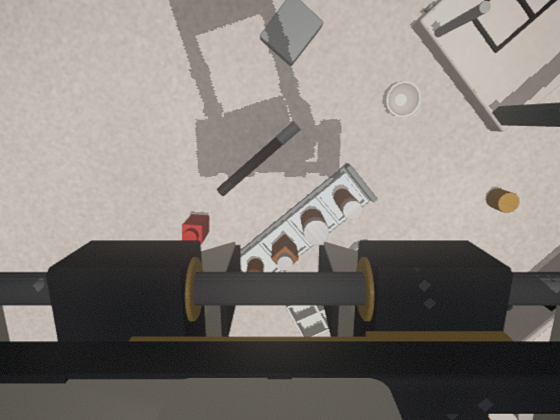

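The guard stands open past vertical. The black place frame is clear in the top crop, with corners at (183,228), (597,271), (583,374) and (170,331). I'll measure it from there.

```bash
cat > m2.py <<'E'
from h import *
def comp(f,roi):
    s=np.load(f);m={'mtx':s['K'],'view':s['V']};g=s['g'].astype(int)
    x0,x1,y0,y1=roi
    mask=np.zeros(g.shape[:2],np.uint8);mask[y0:y1,x0:x1]=(g[y0:y1,x0:x1].max(-1)<75)*255
    n,l,st,c=cv2.connectedComponentsWithStats(mask,connectivity=8)
    i=1+np.argmax(st[1:,4]); v,u=np.where(l==i);print(st[i])
    W=np.array([ray(m,a,b,.033)[:2] for a,b in zip(u,v)])
    rc=cv2.minAreaRect((W*1000).astype(np.float32)); print(f,rc)
    return W
W=comp('t4.npz',(150,245,205,245))
comp('s4.npz',(330,438,215,233))
E
python3 m2.py
```

```text
[154 210  86  28 248]
t4.npz ((521.1952514648438, 199.23828125), (202.357421875, 52.28969955444336), 84.9829330444336)
[330 215 108  17 751]
s4.npz ((532.9258422851562, 201.63351440429688), (218.51698303222656, 44.48313522338867), 81.15180969238281)
```

```bash
sed -i 's/^S=dict.*/S=dict(T=np.array([.5361,.1979]),th=-.0876)/' h.py; python3 -c "
from h import *
for n,y in zip(['tall','wide','square','short'],[-.075,-.025,.025,.075]): print(n,sw(-.017,y).round(4))
go(.534,-.145,.16,2.31);go(.534,-.145,.058,2.31,(.534,-.145,.16,2.31))
"
```

```text
tall [0.5126 0.1247]
wide [0.517  0.1745]
square [0.5214 0.2243]
short [0.5257 0.2741]
dpos [-0.106, 0.28, 0.53] rot [0.0, 0.0, 0.004]
dpos [0.0, -0.0, 0.34] rot [0.0, 0.0, 0.0]
```

servo_tool:
  increments:
    - {"delta_pos": [-0.106, 0.28, 0.53], "rot": [0, 0, 0]}
    - {"delta_pos": [-0.106, 0.28, 0.53], "rot": [0, 0, 0]}
    - {"delta_pos": [-0.106, 0.28, 0.53], "rot": [0, 0, 0]}
    - {"delta_pos": [-0.106, 0.28, 0.53], "rot": [0, 0, 0]}
    - {"delta_pos": [-0.106, 0.28, 0.53], "rot": [0, 0, 0]}
  hand: 0.5

```text
clock: 10.0
eef_pos: [0.5339, -0.1461, 0.1611]
eef_rot: [3.141, 0.001, 2.313]
ft_force: [-0.6, -1.0, 0.3]
opening: 0.0459
```

```bash
python3 -c "
from h import *
cap('wrist','w5.png')
go(.534,-.145,.058,2.31)
"
```

```text
dpos [0.005, 0.003, 0.346] rot [0.001, 0.004, 0.002]
```

View pics/w5.png

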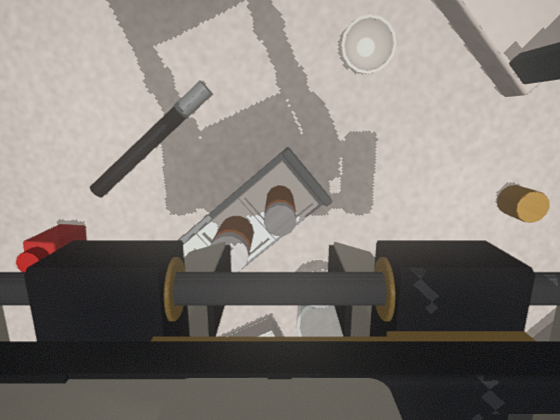

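The tall vial's cap is at (280,219), centred between the fingers. I'll go down and grip it.

servo_tool:
  increments:
    - {"delta_pos": [0, 0, 0.15], "rot": [0, 0, 0]}
    - {"delta_pos": [0, 0, 0.25], "rot": [0, 0, 0]}
    - {"delta_pos": [0, 0, 0.31], "rot": [0, 0, 0]}
    - {"delta_pos": [0, 0, 0.345], "rot": [0, 0, 0]}
    - {"delta_pos": [0, 0, 0.345], "rot": [0, 0, 0]}

```text
clock: 10.68
eef_pos: [0.5337, -0.1469, 0.0573]
eef_rot: [3.141, 0.001, 2.311]
ft_force: [-0.9, -0.1, 0.4]
opening: 0.0462
```

```bash
python3 -c "
from h import *
g,_,m=cap('side','s5.png');
cv2.imwrite('pics/c5.png',cv2.resize(g[140:290,80:280],None,fx=3.5,fy=3.5)[...,::-1])"
```

```text
(no output)
```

View pics/c5.png

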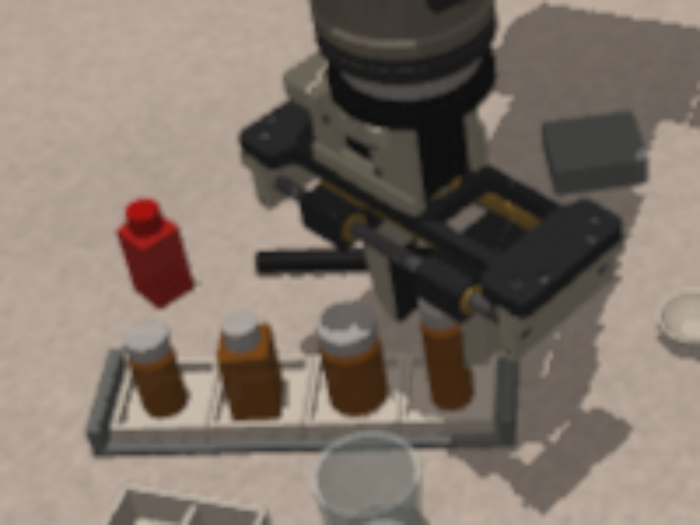

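The fingers straddle the tall vial, so I'll close.

servo_tool:
  increments:
    - {"delta_pos": [0, 0, 0], "rot": [0, 0, 0]}
    - {"delta_pos": [0, 0, 0], "rot": [0, 0, 0]}
    - {"delta_pos": [0, 0, 0], "rot": [0, 0, 0]}
    - {"delta_pos": [0, 0, 0], "rot": [0, 0, 0]}
    - {"delta_pos": [0, 0, 0], "rot": [0, 0, 0]}
  hand: 0

```text
clock: 11.35
eef_pos: [0.5338, -0.1466, 0.0567]
eef_rot: [3.141, 0.001, 2.311]
ft_force: [0.0, 1.2, 3.2]
opening: 0.0226
```

```bash
python3 -c "
from h import *
s=r.get_state();print(s['eef_pos'],s['ft_force'],s['opening'])
go(.49,0,.23,2.53);go(.5126,.1247,.16,2.53,(.49,0,.23,2.53))"
```

```text
[ 0.53382984 -0.1465589   0.05672577] [0.042175   1.20991035 3.15425526] 0.0225859027564739
dpos [0.459, 0.222, -0.578] rot [0.0, 0.001, -0.279]
dpos [0.177, 0.384, 0.233] rot [0.0, 0.0, 0.0]
```

servo_tool:
  increments:
    - {"delta_pos": [0, 0, -0.12], "rot": [0, 0, 0]}
    - {"delta_pos": [0, 0, -0.28], "rot": [0, 0, 0]}
    - {"delta_pos": [0.1, 0.05, -0.43], "rot": [0, 0, -0.05]}
    - {"delta_pos": [0.25, 0.1, -0.55], "rot": [0, 0, -0.15]}
    - {"delta_pos": [0.4, 0.18, -0.578], "rot": [0, 0, -0.28]}
    - {"delta_pos": [0.459, 0.222, -0.578], "rot": [0, 0, -0.28]}
    - {"delta_pos": [0.459, 0.222, -0.578], "rot": [0, 0, -0.28]}

```text
clock: 12.22
eef_pos: [0.4892, 0.0013, 0.2297]
eef_rot: [-3.141, -0.0, 2.534]
ft_force: [-0.1, -0.3, -1.6]
opening: 0.0227
```

```bash
python3 -c "
from h import *
s=r.get_state();print(s['eef_pos'],s['ft_force'],s['opening'])
go(.5126,.1247,.16,2.53)"
```

```text
[0.48916357 0.00131892 0.22967465] [-0.07988844 -0.27446508 -1.55122377] 0.022744677956263153
dpos [0.171, 0.382, 0.232] rot [-0.0, -0.0, 0.005]
```

Plan check: at rel. yaw 150° the gripper body would overhang the front-right post (post top z .140, body bottom about .145). I'll use the mirrored diagonal, rel. yaw 210°, for the right-hand places.

```bash
python3 -c "
from h import *
go(.49,.06,.20,3.1);go(.5126,.1247,.15,3.577,(.49,.06,.20,3.1))"
```

```text
dpos [0.109, 0.162, 0.099] rot [-0.0, -0.0, -0.721]
dpos [-0.066, 0.219, 0.167] rot [-0.0, 0.0, -0.607]
```

servo_tool:
  increments:
    - {"delta_pos": [0.03, 0.05, 0.02], "rot": [0, 0, -0.2]}
    - {"delta_pos": [0.06, 0.1, 0.05], "rot": [0, 0, -0.4]}
    - {"delta_pos": [0.109, 0.162, 0.09], "rot": [0, 0, -0.6]}
    - {"delta_pos": [0.109, 0.162, 0.099], "rot": [0, 0, -0.72]}
    - {"delta_pos": [0.109, 0.162, 0.099], "rot": [0, 0, -0.72]}

```text
clock: 12.85
eef_pos: [0.4908, 0.0579, 0.1993]
eef_rot: [-3.141, -0.001, 3.095]
ft_force: [0.3, 0.7, -0.6]
opening: 0.0229
```

```bash
python3 -c "
from h import *
s=r.get_state();print(s['eef_pos'],s['eef_rot'],s['opening'])
go(.5126,.1247,.15,3.577)"
```

```text
[0.49075497 0.057877   0.19928282] [-3.14106633e+00 -1.47754969e-03  3.09520427e+00] 0.02291192383435285
dpos [-0.063, 0.226, 0.164] rot [-0.0, -0.002, -0.613]
```

servo_tool:
  increments:
    - {"delta_pos": [-0.02, 0.07, 0.0], "rot": [0, 0, -0.2]}
    - {"delta_pos": [-0.04, 0.15, 0.05], "rot": [0, 0, -0.4]}
    - {"delta_pos": [-0.063, 0.226, 0.1], "rot": [0, 0, -0.613]}
    - {"delta_pos": [-0.063, 0.226, 0.164], "rot": [0, 0, -0.613]}
    - {"delta_pos": [-0.063, 0.226, 0.164], "rot": [0, 0, -0.613]}
    - {"delta_pos": [-0.063, 0.226, 0.164], "rot": [0, 0, -0.613]}

```text
clock: 13.6
eef_pos: [0.5133, 0.1249, 0.1514]
eef_rot: [-3.141, 0.001, -2.707]
ft_force: [-0.1, -0.4, -0.7]
opening: 0.0226
```

```bash
python3 -c "
from h import *
s=r.get_state();print(s['eef_pos'],s['eef_rot'],s['opening'])
go(.5126,.1247,.079,3.577)
g,d,m=cap('wrist','w6.png');print(proj(m,[*sw(-.015,-.075),.03]))
g,d,m=cap('side','s6.png')
"
```

```text
[0.5132692  0.12486129 0.15142522] [-3.14112779e+00  6.87776460e-04 -2.70718080e+00] 0.02263790026010962
dpos [0.002, 0.001, 0.241] rot [-0.001, 0.001, -0.001]
(np.float64(278.0518949521455), np.float64(206.19773112237067))
```

View pics/w6.png

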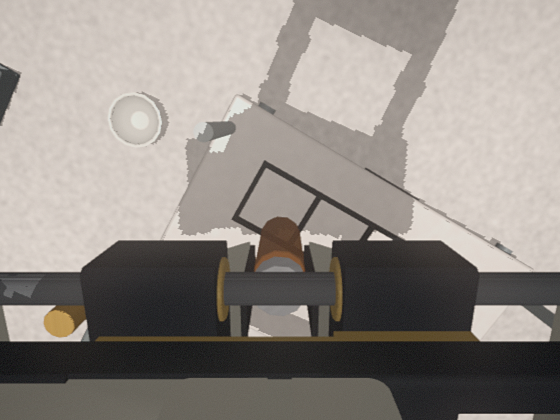

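View pics/s6.png

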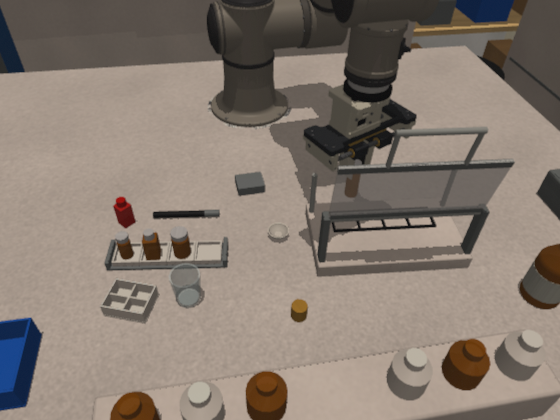

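```bash
python3 -c "
from h import *
m=r.camera_model('wrist')
for u,v in [(264,162),(320,198),(369,230),(234,218)]: print(ray(m,u,v,.035).round(4))
for l in [(-.04,-.1),(-.04,-.05),(-.04,0),(.01,-.1)]: print(l,sw(*l).round(4),np.round(proj(m,[*sw(*l),.035]),1))"
```

```text
[0.4866 0.0998 0.035 ]
[0.4938 0.1513 0.035 ]
[0.5008 0.1989 0.035 ]
[0.5373 0.0964 0.035 ]
(-0.04, -0.1) [0.4875 0.1018] [265.9 164.1]
(-0.04, -0.05) [0.4919 0.1516] [321.4 196. ]
(-0.04, 0) [0.4963 0.2014] [374.4 226.4]
(0.01, -0.1) [0.5373 0.0974] [235.1 218.5]
```

The wrist and top cameras agree on the places to about 2 mm. I'll lower the vial.

servo_tool:
  increments:
    - {"delta_pos": [0, 0, 0.08], "rot": [0, 0, 0]}
    - {"delta_pos": [0, 0, 0.15], "rot": [0, 0, 0]}
    - {"delta_pos": [0, 0, 0.2], "rot": [0, 0, 0]}
    - {"delta_pos": [0, 0, 0.23], "rot": [0, 0, 0]}
    - {"delta_pos": [0, 0, 0.24], "rot": [0, 0, 0]}
    - {"delta_pos": [0, 0, 0.243], "rot": [0, 0, 0]}
    - {"delta_pos": [0, 0, 0.243], "rot": [0, 0, 0]}

```text
clock: 14.58
eef_pos: [0.513, 0.1256, 0.0783]
eef_rot: [-3.141, 0.001, -2.705]
ft_force: [-0.3, 0.8, -1.4]
opening: 0.0227
```

servo_tool:
  increments:
    - {"delta_pos": [0, 0, 0], "rot": [0, 0, 0]}
    - {"delta_pos": [0, 0, 0], "rot": [0, 0, 0]}
    - {"delta_pos": [0, 0, 0], "rot": [0, 0, 0]}
  hand: 0.36

```text
clock: 14.95
eef_pos: [0.5128, 0.1255, 0.078]
eef_rot: [-3.141, 0.0, -2.705]
ft_force: [-0.6, 0.5, 0.1]
opening: 0.0327
```

```bash
python3 -c "
from h import *
s=r.get_state();print(s['eef_pos'],s['eef_rot'],s['ft_force'],s['opening'])
g,d,m=cap('side');cv2.imwrite('pics/c7.png',cv2.resize(g[80:280,290:510],None,fx=3,fy=3)[...,::-1])"
```

```text
[0.51280913 0.12550926 0.0780377 ] [-3.14140947e+00  2.57047639e-04 -2.70514493e+00] [-0.59761076  0.53131371  0.08671757] 0.03269541255318043
```

View pics/c7.png

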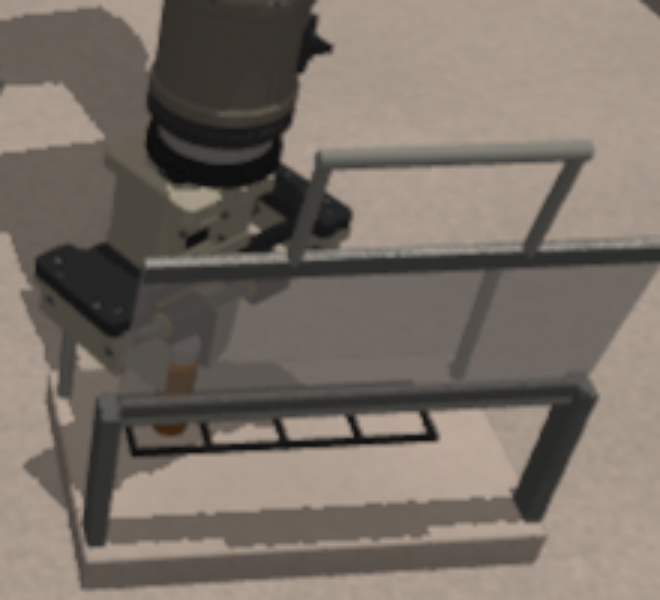

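The tall vial stands in its place, seen through the guard at (172,425). I'll retreat straight up and go for the wide one.

```bash
python3 -c "
from h import *
s=r.get_state();p=[*s['eef_pos'],s['eef_rot'][2]]
a=(.513,.1255,.20,3.577)
b=(.48,0,.22,2.85);go(*b,a);c=(.5262,-.1955,.14,2.31);go(*c,b);go(c[0],c[1],.047,2.31,c)"
```

```text
dpos [0.276, -0.333, -0.067] rot [0.0, -0.0, 0.926]
dpos [-0.335, -0.58, 0.267] rot [-0.0, -0.0, 0.688]
dpos [0.0, -0.0, 0.31] rot [0.0, 0.0, 0.0]
```

servo_tool:
  increments:
    - {"delta_pos": [0, 0, -0.08], "rot": [0, 0, 0]}
    - {"delta_pos": [0, 0, -0.2], "rot": [0, 0, 0]}
    - {"delta_pos": [0, 0, -0.3], "rot": [0, 0, 0]}
    - {"delta_pos": [0, 0, -0.4], "rot": [0, 0, 0]}
    - {"delta_pos": [0, 0, -0.4], "rot": [0, 0, 0]}

```text
clock: 15.62
eef_pos: [0.514, 0.1257, 0.2002]
eef_rot: [-3.14, 0.005, -2.705]
ft_force: [0.0, -0.4, -0.2]
opening: 0.0333
```

servo_tool:
  increments:
    - {"delta_pos": [0.276, -0.333, -0.067], "rot": [0, 0, 0.926]}
    - {"delta_pos": [0.276, -0.333, -0.067], "rot": [0, 0, 0.926]}
    - {"delta_pos": [0.276, -0.333, -0.067], "rot": [0, 0, 0.926]}
    - {"delta_pos": [0.276, -0.333, -0.067], "rot": [0, 0, 0.926]}
    - {"delta_pos": [0.276, -0.333, -0.067], "rot": [0, 0, 0.926]}
    - {"delta_pos": [0.276, -0.333, -0.067], "rot": [0, 0, 0.926]}
  hand: 0.55

```text
clock: 16.38
eef_pos: [0.4796, 0.0002, 0.2174]
eef_rot: [-3.141, -0.001, 2.854]
ft_force: [0.1, -0.1, 0.1]
opening: 0.0507
```

servo_tool:
  increments:
    - {"delta_pos": [-0.335, -0.58, 0.2], "rot": [0, 0, 0.688]}
    - {"delta_pos": [-0.335, -0.58, 0.2], "rot": [0, 0, 0.688]}
    - {"delta_pos": [-0.335, -0.58, 0.2], "rot": [0, 0, 0.688]}
    - {"delta_pos": [-0.335, -0.58, 0.267], "rot": [0, 0, 0.688]}
    - {"delta_pos": [-0.335, -0.58, 0.267], "rot": [0, 0, 0.688]}
    - {"delta_pos": [-0.335, -0.58, 0.267], "rot": [0, 0, 0.688]}

```text
clock: 17.12
eef_pos: [0.5264, -0.1946, 0.1383]
eef_rot: [3.141, -0.0, 2.312]
ft_force: [-0.8, 0.6, 1.1]
opening: 0.0504
```

```bash
python3 -c "
from h import *
g,d,m=cap('wrist','w8.png')
go(.5262,-.1955,.047,2.31)
g,d,m=cap('side');cv2.imwrite('pics/c8.png',cv2.resize(g[80:280,290:510],None,fx=3,fy=3)[...,::-1])"
```

```text
dpos [-0.001, -0.004, 0.306] rot [0.001, 0.001, 0.003]
```

View pics/w8.png

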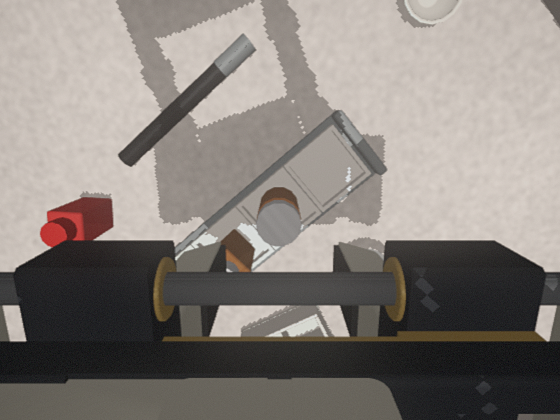

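View pics/c8.png

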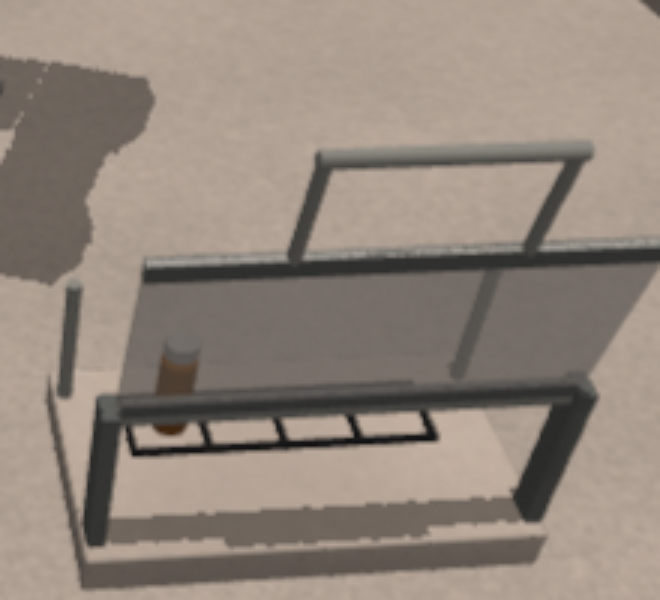

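The tall vial stands at (172,425). The wide vial's cap is at (279,216) in the wrist view, centred. I'll pick it.

servo_tool:
  increments:
    - {"delta_pos": [0, -0.004, 0.12], "rot": [0, 0, 0]}
    - {"delta_pos": [0, -0.004, 0.22], "rot": [0, 0, 0]}
    - {"delta_pos": [0, -0.004, 0.28], "rot": [0, 0, 0]}
    - {"delta_pos": [0, -0.004, 0.306], "rot": [0, 0, 0]}
    - {"delta_pos": [0, -0.004, 0.306], "rot": [0, 0, 0]}

```text
clock: 17.85
eef_pos: [0.5257, -0.1959, 0.0467]
eef_rot: [3.141, 0.001, 2.311]
ft_force: [-0.8, 0.3, 0.5]
opening: 0.0505
```

servo_tool:
  increments:
    - {"delta_pos": [0, 0, 0], "rot": [0, 0, 0]}
    - {"delta_pos": [0, 0, 0], "rot": [0, 0, 0]}
    - {"delta_pos": [0, 0, 0], "rot": [0, 0, 0]}
    - {"delta_pos": [0, 0, 0], "rot": [0, 0, 0]}
    - {"delta_pos": [0, 0, 0], "rot": [0, 0, 0]}
  hand: 0

```text
clock: 18.48
eef_pos: [0.5259, -0.1966, 0.0467]
eef_rot: [3.141, 0.001, 2.31]
ft_force: [0.3, 0.1, 5.8]
opening: 0.0305
```

```bash
python3 -c "
from h import *
s=r.get_state();print(s['eef_pos'],s['ft_force'],s['opening'])
b=(.48,0,.22,2.85);go(*b);go(.517,.1745,.15,3.577,b)"
```

```text
[ 0.52585594 -0.19658425  0.04672031] [0.27003253 0.14320119 5.83756039] 0.030474371944483353
dpos [0.586, 0.329, -0.578] rot [0.0, 0.002, -0.687]
dpos [0.049, 0.593, 0.233] rot [-0.0, 0.0, -0.926]
```

servo_tool:
  increments:
    - {"delta_pos": [0, 0, -0.1], "rot": [0, 0, 0]}
    - {"delta_pos": [0, 0, -0.26], "rot": [0, 0, 0]}
    - {"delta_pos": [0.1, 0.05, -0.41], "rot": [0, 0, -0.1]}
    - {"delta_pos": [0.25, 0.15, -0.53], "rot": [0, 0, -0.3]}
    - {"delta_pos": [0.42, 0.24, -0.578], "rot": [0, 0, -0.5]}
    - {"delta_pos": [0.586, 0.329, -0.578], "rot": [0, 0, -0.687]}
    - {"delta_pos": [0.586, 0.329, -0.578], "rot": [0, 0, -0.687]}

```text
clock: 19.35
eef_pos: [0.4784, 0.0032, 0.2195]
eef_rot: [3.141, -0.001, 2.856]
ft_force: [0.7, -0.7, -0.3]
opening: 0.0306
```

servo_tool:
  increments:
    - {"delta_pos": [0.02, 0.12, 0.0], "rot": [0, 0, -0.18]}
    - {"delta_pos": [0.03, 0.25, 0.0], "rot": [0, 0, -0.4]}
    - {"delta_pos": [0.04, 0.4, 0.05], "rot": [0, 0, -0.6]}
    - {"delta_pos": [0.049, 0.5, 0.12], "rot": [0, 0, -0.8]}
    - {"delta_pos": [0.049, 0.593, 0.18], "rot": [0, 0, -0.926]}
    - {"delta_pos": [0.049, 0.593, 0.233], "rot": [0, 0, -0.926]}
    - {"delta_pos": [0.049, 0.593, 0.233], "rot": [0, 0, -0.926]}

```text
clock: 20.23
eef_pos: [0.5163, 0.1738, 0.1477]
eef_rot: [3.141, -0.004, -2.707]
ft_force: [-0.2, 0.8, -0.1]
opening: 0.0304
```

```bash
python3 -c "
from h import *
s=r.get_state();print(s['eef_pos'],s['eef_rot'],s['ft_force'],s['opening'])
print(sw(-.017,-.023));go(*sw(-.017,-.023),.1,3.577);go(*sw(-.017,-.023),.0684,3.577)
g,d,m=cap('wrist','w9.png')"
```

```text
[0.51631729 0.17378402 0.14774186] [ 3.14106481 -0.00404871 -2.70719055] [-0.15599782  0.76070552 -0.1410139 ] 0.030417844520600354
[0.51715296 0.17647549]
dpos [-0.007, 0.007, 0.159] rot [0.001, -0.005, -0.001]
dpos [-0.007, 0.007, 0.264] rot [0.001, -0.005, -0.001]
```

View pics/w9.png

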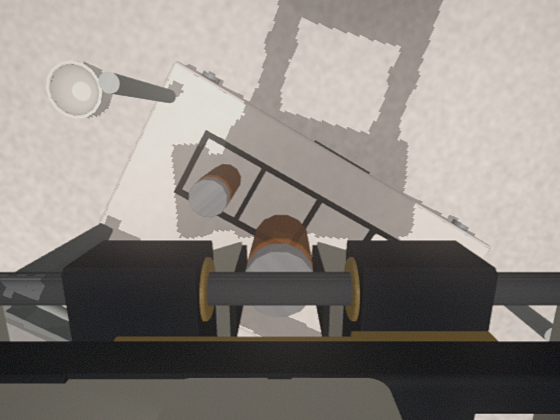

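```bash
python3 -c "
from h import *
m=r.camera_model('wrist')
p=ray(m,211,198,.104)[:2];th=S['th'];c,s=np.cos(th),np.sin(th);print(p,np.array([[c,s],[-s,c]])@(p-S['T']))
# relative to jaw frame
t=r.get_state();q=np.array(sw(-.017,-.023));R=Ro.from_euler('xyz',[np.pi,0,3.577]);print(R.inv().apply([*(p-q),0]))"
```

```text
[0.51313996 0.1284388 ] [-0.01679498 -0.07120359]
[ 2.38994848e-02 -4.18621860e-02 -5.12663921e-18]
```

```bash
python3 -c "
from h import *
q=sw(-.019,-.022);print(q);go(*q,.11,3.63)"
```

```text
[0.51524812 0.17764663]
dpos [-0.001, 0.014, 0.13] rot [0.0, -0.002, -0.069]
```

servo_tool:
  increments:
    - {"delta_pos": [0, 0.014, 0.05], "rot": [0, 0, -0.069]}
    - {"delta_pos": [0, 0.014, 0.1], "rot": [0, 0, -0.069]}
    - {"delta_pos": [0, 0.014, 0.13], "rot": [0, 0, -0.069]}
    - {"delta_pos": [0, 0.014, 0.13], "rot": [0, 0, -0.069]}

```text
clock: 20.78
eef_pos: [0.5149, 0.1781, 0.11]
eef_rot: [3.141, -0.001, -2.653]
ft_force: [0.0, -1.1, -0.9]
opening: 0.0303
```

```bash
python3 -c "
from h import *
s=r.get_state();print(s['eef_pos'],s['eef_rot'],s['ft_force'])
q=sw(-.019,-.022);go(*q,.0680,3.63)"
```

```text
[0.51487543 0.17809338 0.1100197 ] [ 3.14132136e+00 -1.29411583e-03 -2.65283407e+00] [ 0.01455278 -1.070348   -0.8891844 ]
dpos [-0.001, -0.002, 0.14] rot [0.0, -0.002, 0.0]
```

servo_tool:
  increments:
    - {"delta_pos": [0, -0.002, 0.06], "rot": [0, 0, 0]}
    - {"delta_pos": [0, -0.002, 0.1], "rot": [0, 0, 0]}
    - {"delta_pos": [0, -0.002, 0.125], "rot": [0, 0, 0]}
    - {"delta_pos": [0, -0.002, 0.138], "rot": [0, 0, 0]}
    - {"delta_pos": [0, -0.002, 0.141], "rot": [0, 0, 0]}
    - {"delta_pos": [0, -0.002, 0.141], "rot": [0, 0, 0]}

```text
clock: 21.52
eef_pos: [0.5156, 0.178, 0.0686]
eef_rot: [-3.141, 0.001, -2.652]
ft_force: [0.2, -0.7, -1.1]
opening: 0.0303
```

servo_tool:
  increments:
    - {"delta_pos": [0, 0, 0], "rot": [0, 0, 0]}
    - {"delta_pos": [0, 0, 0], "rot": [0, 0, 0]}
    - {"delta_pos": [0, 0, 0], "rot": [0, 0, 0]}
  hand: 0.44

```text
clock: 21.9
eef_pos: [0.5155, 0.178, 0.0684]
eef_rot: [-3.141, 0.0, -2.652]
ft_force: [0.4, -0.5, 0.0]
opening: 0.0403
```

servo_tool:
  increments:
    - {"delta_pos": [0, 0, -0.08], "rot": [0, 0, 0]}
    - {"delta_pos": [0, 0, -0.2], "rot": [0, 0, 0]}
    - {"delta_pos": [0, 0, -0.3], "rot": [0, 0, 0]}
    - {"delta_pos": [0, 0, -0.44], "rot": [0, 0, 0]}
    - {"delta_pos": [0, 0, -0.44], "rot": [0, 0, 0]}

```text
clock: 22.52
eef_pos: [0.5172, 0.1783, 0.2037]
eef_rot: [-3.139, 0.007, -2.652]
ft_force: [0.6, 0.7, -0.8]
opening: 0.0403
```

```bash
python3 -c "
from h import *
s=r.get_state();print(s['eef_pos'],s['eef_rot'],s['ft_force'])
a=(*s['eef_pos'],s['eef_rot'][2])
b=(.48,0,.22,2.85);go(*b);c=(.5235,-.248,.14,2.31);go(*c,b)
g,d,m=cap('wrist','w10.png')"
```

```text
[0.51716717 0.17832825 0.2037413 ] [-3.1394004   0.00683758 -2.65166809] [ 0.61912638  0.66200546 -0.79694231]
dpos [0.389, -0.466, -0.056] rot [0.001, 0.009, 0.995]
dpos [-0.377, -0.75, 0.267] rot [-0.0, -0.0, 0.688]
```

View pics/w10.png

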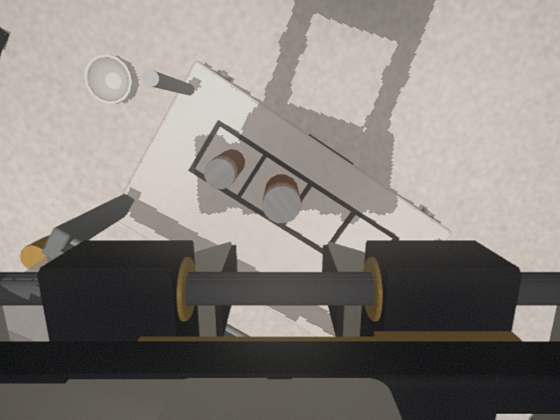

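Tall, cap at (222,170), and wide, cap at (282,200), both stand upright in their places. The square bottle is next, held by its stopper.

servo_tool:
  increments:
    - {"delta_pos": [0.389, -0.466, -0.056], "rot": [0, 0.009, 0.995]}
    - {"delta_pos": [0.389, -0.466, -0.056], "rot": [0, 0.009, 0.995]}
    - {"delta_pos": [0.389, -0.466, -0.056], "rot": [0, 0.009, 0.995]}
    - {"delta_pos": [0.389, -0.466, -0.056], "rot": [0, 0.009, 0.995]}
    - {"delta_pos": [0.389, -0.466, -0.056], "rot": [0, 0.009, 0.995]}
    - {"delta_pos": [0.389, -0.466, -0.056], "rot": [0, 0.009, 0.995]}

```text
clock: 23.32
eef_pos: [0.4779, 0.0002, 0.2164]
eef_rot: [-3.139, -0.008, 2.854]
ft_force: [0.2, -0.0, 0.1]
opening: 0.0403
```

servo_tool:
  increments:
    - {"delta_pos": [-0.377, -0.75, 0.2], "rot": [0, 0, 0.688]}
    - {"delta_pos": [-0.377, -0.75, 0.2], "rot": [0, 0, 0.688]}
    - {"delta_pos": [-0.377, -0.75, 0.2], "rot": [0, 0, 0.688]}
    - {"delta_pos": [-0.377, -0.75, 0.2], "rot": [0, 0, 0.688]}
    - {"delta_pos": [-0.377, -0.75, 0.267], "rot": [0, 0, 0.688]}
    - {"delta_pos": [-0.377, -0.75, 0.267], "rot": [0, 0, 0.688]}
    - {"delta_pos": [-0.377, -0.75, 0.267], "rot": [0, 0, 0.688]}

```text
clock: 24.2
eef_pos: [0.5217, -0.2472, 0.1373]
eef_rot: [-3.136, -0.004, 2.312]
ft_force: [0.1, 0.7, -0.6]
opening: 0.0404
```

```bash
python3 -c "
from h import *
g,d,m=cap('wrist','w11.png')
go(.5235,-.248,.0605,2.31)"
```

```text
dpos [-0.006, 0.004, 0.258] rot [-0.007, -0.004, 0.003]
```

View pics/w11.png

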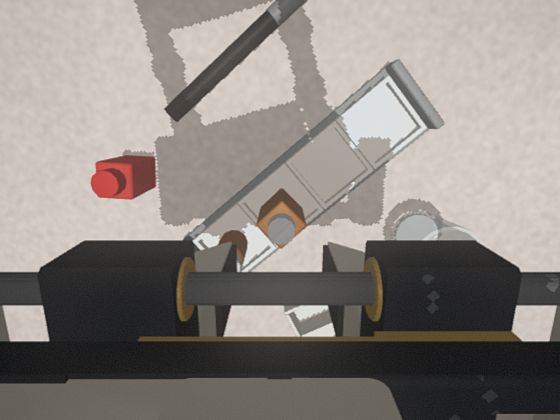

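servo_tool:
  increments:
    - {"delta_pos": [-0.006, 0.004, 0.1], "rot": [-0.007, -0.004, 0.003]}
    - {"delta_pos": [-0.006, 0.004, 0.17], "rot": [-0.007, -0.004, 0.003]}
    - {"delta_pos": [-0.006, 0.004, 0.22], "rot": [-0.007, -0.004, 0.003]}
    - {"delta_pos": [-0.006, 0.004, 0.24], "rot": [-0.007, -0.004, 0.003]}
    - {"delta_pos": [-0.006, 0.004, 0.24], "rot": [-0.007, -0.004, 0.003]}

```text
clock: 24.88
eef_pos: [0.5232, -0.2488, 0.0652]
eef_rot: [3.142, -0.0, 2.308]
ft_force: [1.4, -0.9, -0.2]
opening: 0.0401
```

```bash
python3 -c "
from h import *
s=r.get_state();print(s['eef_pos'],s['eef_rot'],s['ft_force'])
go(.5235,-.248,.0615,2.31)"
```

```text
[ 0.52316374 -0.24884163  0.06523287] [ 3.14157747e+00 -4.46345056e-04  2.30781224e+00] [ 1.37346874 -0.88000623 -0.2267551 ]
dpos [0.001, 0.003, 0.012] rot [0.0, -0.001, -0.003]
```

servo_tool:
  increments:
    - {"delta_pos": [0, 0, 0.013], "rot": [0, 0, 0]}
    - {"delta_pos": [0, 0, 0.013], "rot": [0, 0, 0]}

```text
clock: 25.12
eef_pos: [0.523, -0.249, 0.0612]
eef_rot: [3.142, -0.001, 2.307]
ft_force: [-0.7, -0.5, 0.2]
opening: 0.0406
```

servo_tool:
  increments:
    - {"delta_pos": [0, 0, 0], "rot": [0, 0, 0]}
    - {"delta_pos": [0, 0, 0], "rot": [0, 0, 0]}
    - {"delta_pos": [0, 0, 0], "rot": [0, 0, 0]}
    - {"delta_pos": [0, 0, 0], "rot": [0, 0, 0]}
    - {"delta_pos": [0, 0, 0], "rot": [0, 0, 0]}
  hand: 0

```text
clock: 25.75
eef_pos: [0.5229, -0.249, 0.0611]
eef_rot: [-3.142, -0.001, 2.307]
ft_force: [-0.0, -0.1, 0.2]
opening: 0.0179
```

```bash
python3 -c "
from h import *
s=r.get_state();print(s['eef_pos'],s['eef_rot'],s['ft_force'],s['opening'])
b=(.48,0,.22,2.53);go(*b);print(sw(-.017,.025));go(*sw(-.017,.025),.15,2.53,b)"
```

```text
[ 0.5229473  -0.24901194  0.06105431] [-3.14155641e+00 -7.29353675e-04  2.30723511e+00] [-0.00951263 -0.11711586  0.18724652] 0.017857559165062428
dpos [0.711, 0.451, -0.529] rot [0.0, -0.001, -0.284]
[0.52135239 0.22429144]
dpos [0.316, 0.691, 0.233] rot [0.0, 0.0, 0.0]
```

```bash
python3 -c "
from h import *
b=(.48,0,.22,2.443);go(*b);print(sw(-.02,.027));go(*sw(-.02,.027),.15,2.443,b)"
```

```text
dpos [0.711, 0.451, -0.529] rot [0.0, -0.001, -0.173]
[0.51853886 0.22654623]
dpos [0.387, 0.661, 0.233] rot [0.0, 0.0, 0.0]
```

servo_tool:
  increments:
    - {"delta_pos": [0, 0, -0.1], "rot": [0, 0, 0]}
    - {"delta_pos": [0, 0, -0.23], "rot": [0, 0, 0]}
    - {"delta_pos": [0.1, 0.06, -0.36], "rot": [0, 0, -0.02]}
    - {"delta_pos": [0.24, 0.15, -0.48], "rot": [0, 0, -0.06]}
    - {"delta_pos": [0.4, 0.25, -0.529], "rot": [0, 0, -0.1]}
    - {"delta_pos": [0.56, 0.36, -0.529], "rot": [0, 0, -0.173]}
    - {"delta_pos": [0.711, 0.451, -0.529], "rot": [0, 0, -0.173]}
    - {"delta_pos": [0.711, 0.451, -0.529], "rot": [0, 0, -0.173]}

```text
clock: 26.75
eef_pos: [0.4789, 0.0029, 0.22]
eef_rot: [3.141, -0.002, 2.448]
ft_force: [0.5, -0.6, 0.0]
opening: 0.0177
```

servo_tool:
  increments:
    - {"delta_pos": [0.06, 0.1, 0], "rot": [0, 0, 0]}
    - {"delta_pos": [0.13, 0.23, 0], "rot": [0, 0, 0]}
    - {"delta_pos": [0.22, 0.38, 0.03], "rot": [0, 0, 0]}
    - {"delta_pos": [0.31, 0.53, 0.07], "rot": [0, 0, 0]}
    - {"delta_pos": [0.387, 0.661, 0.13], "rot": [0, 0, 0]}
    - {"delta_pos": [0.387, 0.661, 0.18], "rot": [0, 0, 0]}
    - {"delta_pos": [0.387, 0.661, 0.21], "rot": [0, 0, 0]}
    - {"delta_pos": [0.387, 0.661, 0.21], "rot": [0, 0, 0]}

```text
clock: 27.75
eef_pos: [0.5184, 0.2248, 0.1564]
eef_rot: [-3.14, -0.001, 2.441]
ft_force: [-0.6, -0.3, 0.6]
opening: 0.0178
```

```bash
python3 -c "
from h import *
s=r.get_state();print(s['eef_pos'],s['eef_rot'],s['opening'])
go(*sw(-.02,.027),.0825,2.443)
g,d,m=cap('wrist','w12.png')"
```

```text
[0.51844297 0.22477024 0.1564304 ] [-3.14015176e+00 -1.45679657e-03  2.44138741e+00] 0.017761193866507933
dpos [0.003, 0.005, 0.246] rot [-0.002, -0.002, -0.002]
```

View pics/w12.png

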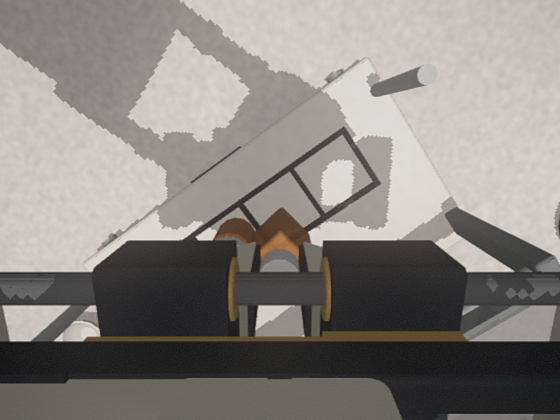

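servo_tool:
  increments:
    - {"delta_pos": [0.003, 0.005, 0.08], "rot": [0, 0, 0]}
    - {"delta_pos": [0.003, 0.005, 0.15], "rot": [0, 0, 0]}
    - {"delta_pos": [0.003, 0.005, 0.2], "rot": [0, 0, 0]}
    - {"delta_pos": [0.003, 0.005, 0.225], "rot": [0, 0, 0]}
    - {"delta_pos": [0.003, 0.005, 0.235], "rot": [0, 0, 0]}
    - {"delta_pos": [0.003, 0.005, 0.235], "rot": [0, 0, 0]}

```text
clock: 28.55
eef_pos: [0.519, 0.2282, 0.0868]
eef_rot: [3.141, -0.0, 2.443]
ft_force: [0.1, 0.1, -0.3]
opening: 0.0176
```

```bash
python3 -c "
from h import *
s=r.get_state();print(s['eef_pos'],s['eef_rot'],s['ft_force'])
go(*sw(-.02,.027),.0822,2.443)
g,d,m=cap('side');cv2.imwrite('pics/c13.png',cv2.resize(g[80:280,290:510],None,fx=3,fy=3)[...,::-1])"
```

```text
[0.5190426  0.22818279 0.08684096] [ 3.14101690e+00 -4.87964496e-04  2.44310698e+00] [ 0.05722159  0.1205053  -0.27005991]
dpos [-0.002, -0.005, 0.015] rot [0.001, -0.001, 0.0]
```

View pics/c13.png

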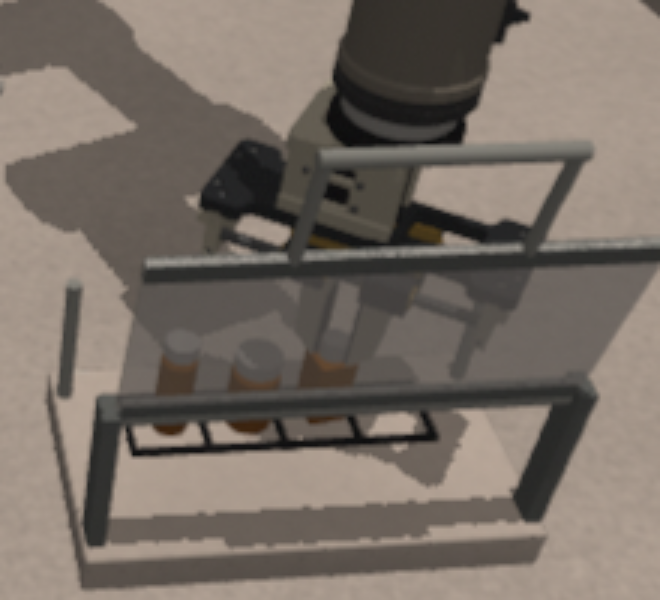

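The square bottle hangs over its place at (328,400). I'll lower the last 5 mm, release and go up.

servo_tool:
  increments:
    - {"delta_pos": [0, -0.005, 0.008], "rot": [0, 0, 0]}
    - {"delta_pos": [0, -0.005, 0.014], "rot": [0, 0, 0]}
    - {"delta_pos": [0, -0.005, 0.015], "rot": [0, 0, 0]}

```text
clock: 28.98
eef_pos: [0.5178, 0.227, 0.0821]
eef_rot: [3.141, -0.001, 2.443]
ft_force: [0.7, -0.2, 0.7]
opening: 0.0176
```

servo_tool:
  increments:
    - {"delta_pos": [0, 0, 0], "rot": [0, 0, 0]}
    - {"delta_pos": [0, 0, 0], "rot": [0, 0, 0]}
    - {"delta_pos": [0, 0, 0], "rot": [0, 0, 0]}
  hand: 0.32

```text
clock: 29.35
eef_pos: [0.5178, 0.227, 0.082]
eef_rot: [3.141, -0.001, 2.443]
ft_force: [0.6, -0.2, -0.1]
opening: 0.0297
```

servo_tool:
  increments:
    - {"delta_pos": [0, 0, -0.08], "rot": [0, 0, 0]}
    - {"delta_pos": [0, 0, -0.2], "rot": [0, 0, 0]}
    - {"delta_pos": [0, 0, -0.3], "rot": [0, 0, 0]}
    - {"delta_pos": [0, 0, -0.42], "rot": [0, 0, 0]}
    - {"delta_pos": [0, 0, -0.42], "rot": [0, 0, 0]}
    - {"delta_pos": [0, 0, -0.42], "rot": [0, 0, 0]}

```text
clock: 30.1
eef_pos: [0.5174, 0.2268, 0.2073]
eef_rot: [-3.141, -0.001, 2.443]
ft_force: [1.0, 1.1, -0.6]
opening: 0.0295
```

```bash
python3 -c "
from h import *
s=r.get_state();print(s['eef_pos'],s['eef_rot'],s['ft_force'])
b=(.47,0,.23,2.38);go(*b);c=(.5138,-.2975,.14,2.31);go(*c,b)
g,d,m=cap('wrist','w14.png')"
```

```text
[0.51742329 0.22680419 0.20733615] [-3.14079292e+00 -1.45640415e-03  2.44312105e+00] [ 0.95507978  1.13126573 -0.55946927]
dpos [-0.365, -0.681, -0.076] rot [-0.001, -0.002, 0.08]
dpos [-0.79, -0.617, 0.3] rot [0.0, -0.0, 0.089]
```

View pics/w14.png

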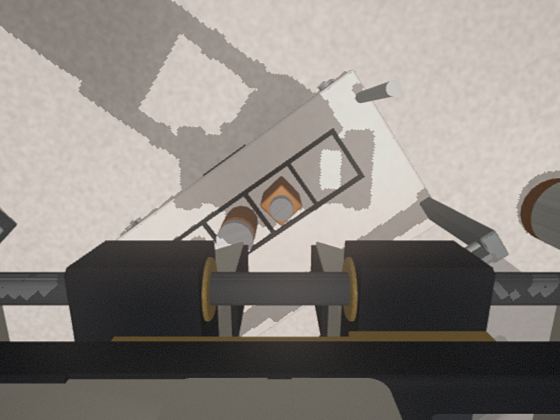

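The square bottle stands in its place, with its stopper at (281,208). Now the short vial.

servo_tool:
  increments:
    - {"delta_pos": [-0.365, -0.681, -0.076], "rot": [0, 0, 0.08]}
    - {"delta_pos": [-0.365, -0.681, -0.076], "rot": [0, 0, 0.08]}
    - {"delta_pos": [-0.365, -0.681, -0.076], "rot": [0, 0, 0.08]}
    - {"delta_pos": [-0.365, -0.681, -0.076], "rot": [0, 0, 0.08]}
    - {"delta_pos": [-0.365, -0.681, -0.076], "rot": [0, 0, 0.08]}
    - {"delta_pos": [-0.365, -0.681, -0.076], "rot": [0, 0, 0.08]}
  hand: 0.5

```text
clock: 30.9
eef_pos: [0.4701, 0.0004, 0.2299]
eef_rot: [-3.141, -0.002, 2.38]
ft_force: [-0.1, 0.0, -0.5]
opening: 0.0463
```

servo_tool:
  increments:
    - {"delta_pos": [-0.79, -0.617, 0.2], "rot": [0, 0, 0.089]}
    - {"delta_pos": [-0.79, -0.617, 0.2], "rot": [0, 0, 0.089]}
    - {"delta_pos": [-0.79, -0.617, 0.2], "rot": [0, 0, 0.089]}
    - {"delta_pos": [-0.79, -0.617, 0.2], "rot": [0, 0, 0.089]}
    - {"delta_pos": [-0.79, -0.617, 0.25], "rot": [0, 0, 0.089]}
    - {"delta_pos": [-0.79, -0.617, 0.3], "rot": [0, 0, 0.089]}
    - {"delta_pos": [-0.79, -0.617, 0.3], "rot": [0, 0, 0.089]}
    - {"delta_pos": [-0.79, -0.617, 0.3], "rot": [0, 0, 0.089]}

```text
clock: 31.9
eef_pos: [0.5149, -0.2956, 0.1411]
eef_rot: [3.141, -0.001, 2.313]
ft_force: [-0.2, 0.2, 0.7]
opening: 0.0456
```

```bash
python3 -c "
from h import *
g,d,m=cap('wrist','w15.png');print(r.get_state()['eef_pos'])
go(.5138,-.2975,.043,2.31)"
```

```text
[ 0.51502976 -0.29588576  0.14154385]
dpos [-0.001, -0.007, 0.328] rot [0.0, 0.001, 0.003]
```

View pics/w15.png

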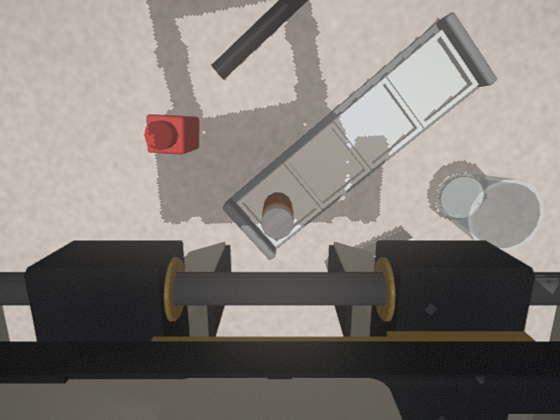

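servo_tool:
  increments:
    - {"delta_pos": [0, -0.007, 0.13], "rot": [0, 0, 0]}
    - {"delta_pos": [0, -0.007, 0.22], "rot": [0, 0, 0]}
    - {"delta_pos": [0, -0.007, 0.28], "rot": [0, 0, 0]}
    - {"delta_pos": [0, -0.007, 0.315], "rot": [0, 0, 0]}
    - {"delta_pos": [0, -0.007, 0.323], "rot": [0, 0, 0]}
    - {"delta_pos": [0, -0.007, 0.323], "rot": [0, 0, 0]}
  hand: 0.42

```text
clock: 32.7
eef_pos: [0.5131, -0.2988, 0.0444]
eef_rot: [3.141, 0.0, 2.311]
ft_force: [0.6, -0.4, 0.8]
opening: 0.0384
```

servo_tool:
  increments:
    - {"delta_pos": [0, 0, 0], "rot": [0, 0, 0]}
    - {"delta_pos": [0, 0, 0], "rot": [0, 0, 0]}
    - {"delta_pos": [0, 0, 0], "rot": [0, 0, 0]}
    - {"delta_pos": [0, 0, 0], "rot": [0, 0, 0]}
    - {"delta_pos": [0, 0, 0], "rot": [0, 0, 0]}
  hand: 0

```text
clock: 33.33
eef_pos: [0.5128, -0.299, 0.044]
eef_rot: [3.142, -0.0, 2.31]
ft_force: [-0.1, -1.1, 4.5]
opening: 0.0225
```

```bash
python3 -c "
from h import *
s=r.get_state();print(s['eef_pos'],s['eef_rot'],s['ft_force'],s['opening'])
a=(.513,-.2975,.22,2.31);b=(.47,0,.22,2.53);go(*b,a);print(sw(-.018,.076));go(*sw(-.018,.076),.15,2.53,b)"
```

```text
[ 0.51281708 -0.29897792  0.04395654] [ 3.14156416e+00 -4.09080493e-05  2.31038722e+00] [-0.10760877 -1.14031453  4.45548354] 0.02249180090428088
dpos [0.829, 0.562, 0.0] rot [-0.0, 0.0, -0.28]
[0.52481811 0.27518337]
dpos [0.377, 0.856, 0.233] rot [0.0, 0.0, 0.0]
```

```bash
python3 -c "
from h import *
a=(.513,-.299,.22,2.31);b=(.47,-.01,.22,2.443);go(*b,a);print(sw(-.021,.079));go(*sw(-.021,.079),.15,2.443,b)"
```

```text
dpos [0.808, 0.543, 0.0] rot [0.0, 0.0, -0.169]
[0.52209208 0.27843433]
dpos [0.485, 0.848, 0.233] rot [0.0, 0.0, 0.0]
```

servo_tool:
  increments:
    - {"delta_pos": [0, 0, -0.1], "rot": [0, 0, 0]}
    - {"delta_pos": [0, 0, -0.24], "rot": [0, 0, 0]}
    - {"delta_pos": [0, 0, -0.4], "rot": [0, 0, 0]}
    - {"delta_pos": [0, 0, -0.53], "rot": [0, 0, 0]}
    - {"delta_pos": [0, 0, -0.587], "rot": [0, 0, 0]}
    - {"delta_pos": [0, 0, -0.587], "rot": [0, 0, 0]}

```text
clock: 34.08
eef_pos: [0.5131, -0.2991, 0.2207]
eef_rot: [3.141, 0.001, 2.31]
ft_force: [0.6, -0.0, -0.9]
opening: 0.022
```

servo_tool:
  increments:
    - {"delta_pos": [0.1, 0.07, 0], "rot": [0, 0, -0.02]}
    - {"delta_pos": [0.23, 0.15, 0], "rot": [0, 0, -0.05]}
    - {"delta_pos": [0.38, 0.25, 0], "rot": [0, 0, -0.08]}
    - {"delta_pos": [0.53, 0.35, 0], "rot": [0, 0, -0.12]}
    - {"delta_pos": [0.68, 0.45, 0], "rot": [0, 0, -0.169]}
    - {"delta_pos": [0.77, 0.52, 0], "rot": [0, 0, -0.169]}
    - {"delta_pos": [0.808, 0.543, 0], "rot": [0, 0, -0.169]}

```text
clock: 34.95
eef_pos: [0.4687, -0.0083, 0.2186]
eef_rot: [-3.14, -0.003, 2.445]
ft_force: [-0.0, -0.5, -0.4]
opening: 0.0226
```

servo_tool:
  increments:
    - {"delta_pos": [0.06, 0.1, 0], "rot": [0, 0, 0]}
    - {"delta_pos": [0.14, 0.25, 0], "rot": [0, 0, 0]}
    - {"delta_pos": [0.23, 0.4, 0], "rot": [0, 0, 0]}
    - {"delta_pos": [0.32, 0.56, 0], "rot": [0, 0, 0]}
    - {"delta_pos": [0.41, 0.71, 0.03], "rot": [0, 0, 0]}
    - {"delta_pos": [0.47, 0.82, 0.1], "rot": [0, 0, 0]}
    - {"delta_pos": [0.485, 0.848, 0.17], "rot": [0, 0, 0]}
    - {"delta_pos": [0.485, 0.848, 0.2], "rot": [0, 0, 0]}

```text
clock: 35.95
eef_pos: [0.5211, 0.2781, 0.1574]
eef_rot: [-3.138, -0.003, 2.444]
ft_force: [0.1, -0.5, -0.1]
opening: 0.0223
```

```bash
python3 -c "
from h import *
g,d,m=cap('wrist','w16.png')
s=r.get_state();print(s['eef_pos'],s['eef_rot'],s['opening'])
go(*sw(-.021,.079),.095,2.443)"
```

```text
[0.52090794 0.27739801 0.1570545 ] [-3.13730059e+00 -2.87873248e-03  2.44293936e+00] 0.022282844070492205
dpos [-0.001, 0.006, 0.207] rot [-0.005, -0.004, -0.0]
```

View pics/w16.png

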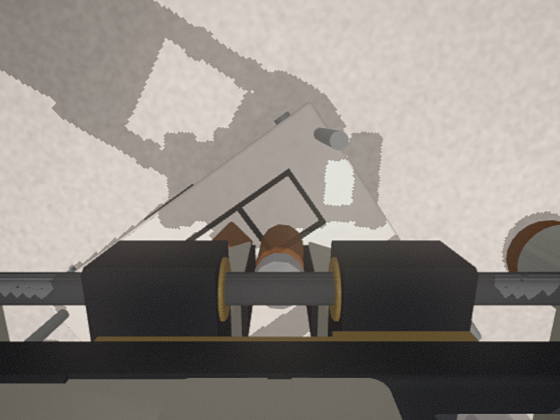

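servo_tool:
  increments:
    - {"delta_pos": [-0.001, 0.006, 0.08], "rot": [0, 0, 0]}
    - {"delta_pos": [-0.001, 0.006, 0.15], "rot": [0, 0, 0]}
    - {"delta_pos": [-0.001, 0.006, 0.207], "rot": [0, 0, 0]}
    - {"delta_pos": [-0.001, 0.006, 0.207], "rot": [0, 0, 0]}

```text
clock: 36.5
eef_pos: [0.5227, 0.2787, 0.097]
eef_rot: [-3.139, -0.002, 2.442]
ft_force: [0.2, -0.2, 0.3]
opening: 0.0223
```

```bash
python3 -c "
from h import *
s=r.get_state();print(s['eef_pos'],s['eef_rot'],s['ft_force'])
go(*sw(-.021,.079),.0655,2.443)
g,d,m=cap('side');cv2.imwrite('pics/c17.png',cv2.resize(g[80:280,290:510],None,fx=3,fy=3)[...,::-1])"
```

```text
[0.52267025 0.27869868 0.09695883] [-3.13946643e+00 -1.96662193e-03  2.44221907e+00] [ 0.17339666 -0.19024266  0.30218099]
dpos [0.001, -0.002, 0.105] rot [-0.003, -0.003, -0.001]
```

View pics/c17.png

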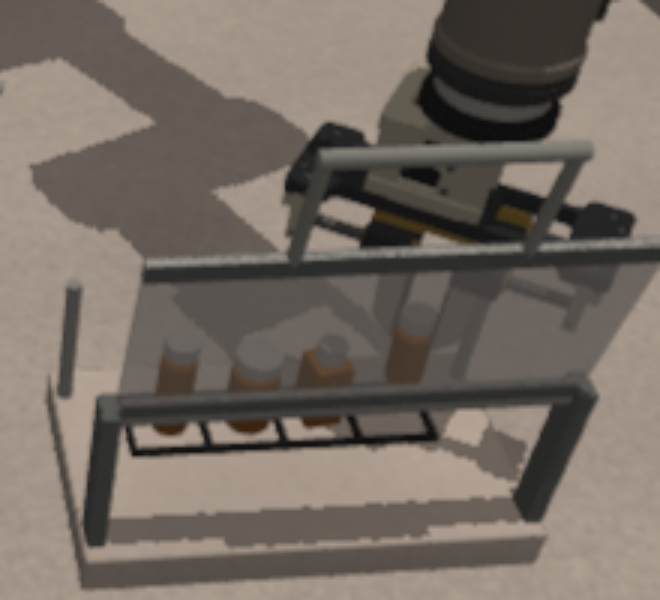

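The short vial hangs over the left place at (408,365), clear of the square bottle. I'll lower it.

servo_tool:
  increments:
    - {"delta_pos": [0.001, -0.002, 0.05], "rot": [0, 0, 0]}
    - {"delta_pos": [0.001, -0.002, 0.08], "rot": [0, 0, 0]}
    - {"delta_pos": [0.001, -0.002, 0.098], "rot": [0, 0, 0]}
    - {"delta_pos": [0.001, -0.002, 0.105], "rot": [0, 0, 0]}
    - {"delta_pos": [0.001, -0.002, 0.106], "rot": [0, 0, 0]}
    - {"delta_pos": [0.001, -0.002, 0.106], "rot": [0, 0, 0]}

```text
clock: 37.3
eef_pos: [0.5227, 0.2795, 0.0664]
eef_rot: [3.141, -0.001, 2.443]
ft_force: [-0.2, -0.5, -0.9]
opening: 0.0223
```

servo_tool:
  increments:
    - {"delta_pos": [0, 0, 0], "rot": [0, 0, 0]}
    - {"delta_pos": [0, 0, 0], "rot": [0, 0, 0]}
    - {"delta_pos": [0, 0, 0], "rot": [0, 0, 0]}
  hand: 0.35

```text
clock: 37.67
eef_pos: [0.5226, 0.2794, 0.0662]
eef_rot: [3.141, -0.001, 2.443]
ft_force: [0.1, 0.6, 0.9]
opening: 0.0321
```

servo_tool:
  increments:
    - {"delta_pos": [0, 0, -0.08], "rot": [0, 0, 0]}
    - {"delta_pos": [0, 0, -0.2], "rot": [0, 0, 0]}
    - {"delta_pos": [0, 0, -0.3], "rot": [0, 0, 0]}
    - {"delta_pos": [0, 0, -0.48], "rot": [0, 0, 0]}
    - {"delta_pos": [0, 0, -0.55], "rot": [0, 0, 0]}
    - {"delta_pos": [0, 0, -0.55], "rot": [0, 0, 0]}

```text
clock: 38.42
eef_pos: [0.5234, 0.2796, 0.2329]
eef_rot: [3.138, 0.001, 2.443]
ft_force: [-0.3, 0.0, -0.9]
opening: 0.0322
```

```bash
python3 -c "
from h import *
s=r.get_state();print(s['eef_pos'],s['eef_rot'],s['ft_force'])
b=(.40,.05,.36,2.1);go(*b)"
```

```text
[0.52335229 0.27961311 0.23293073] [3.13794943e+00 1.14192663e-03 2.44317172e+00] [-0.32121493  0.0313259  -0.90956708]
dpos [-0.178, -0.849, -0.426] rot [0.005, 0.001, 0.437]
```

servo_tool:
  increments:
    - {"delta_pos": [-0.178, -0.849, -0.426], "rot": [0, 0, 0.437]}
    - {"delta_pos": [-0.178, -0.849, -0.426], "rot": [0, 0, 0.437]}
    - {"delta_pos": [-0.178, -0.849, -0.426], "rot": [0, 0, 0.437]}
    - {"delta_pos": [-0.178, -0.849, -0.426], "rot": [0, 0, 0.437]}
    - {"delta_pos": [-0.178, -0.849, -0.426], "rot": [0, 0, 0.437]}
    - {"delta_pos": [-0.178, -0.849, -0.426], "rot": [0, 0, 0.437]}
    - {"delta_pos": [-0.178, -0.849, -0.426], "rot": [0, 0, 0.437]}

```text
clock: 39.3
eef_pos: [0.3997, 0.0501, 0.3575]
eef_rot: [-3.14, -0.002, 2.1]
ft_force: [-0.2, -0.4, 0.0]
opening: 0.0322
```

```bash
cat > m3.py <<'E'
from h import *
g,d,m=cap('top');P=pts(d,m)
cv2.imwrite('pics/c18.png',cv2.resize(g[150:270,110:280],None,fx=4.5,fy=4.5,interpolation=cv2.INTER_CUBIC)[...,::-1])
g2,d2,m2=cap('side');cv2.imwrite('pics/c18s.png',cv2.resize(g2[80:280,290:510],None,fx=3,fy=3)[...,::-1])
th=S['th'];c,s=np.cos(th),np.sin(th);M=np.array([[c,s],[-s,c]])
A=P.reshape(-1,3);L=np.c_[(A[:,:2]-S['T'])@M.T,A[:,2]]
for n,y,z in [('tall',-.075,.104),('wide',-.025,.088),('square',.025,.094),('short',.075,.084)]:
    k=(abs(L[:,1]-y)<.028)&(abs(L[:,0]+.015)<.03)&(abs(L[:,2]-z)<.006)
    print(n,k.sum(),L[k].mean(0).round(4) if k.sum() else '')
k=(abs(L[:,1])<.14)&(L[:,0]>.05)&(L[:,0]<.2)&(L[:,2]>.27);print('handle',k.sum(),L[k].mean(0),L[k].max(0))
print(r.get_state()['eef_pos'],r.get_state()['eef_rot'])
E
python3 m3.py
```

```text
tall 6 [-0.0095 -0.0661  0.1039]
wide 136 [-0.0198 -0.0193  0.0887]
square 53 [-0.0205  0.028   0.0947]
short 76 [-0.02    0.0805  0.0848]
handle 439 [1.05345873e-01 1.64634969e-04 3.20384334e-01] [0.11254991 0.06372224 0.33291183]
[0.39980039 0.05055085 0.35748849] [-3.13927455e+00 -2.58876767e-03  2.10092867e+00]
```

View pics/c18.png

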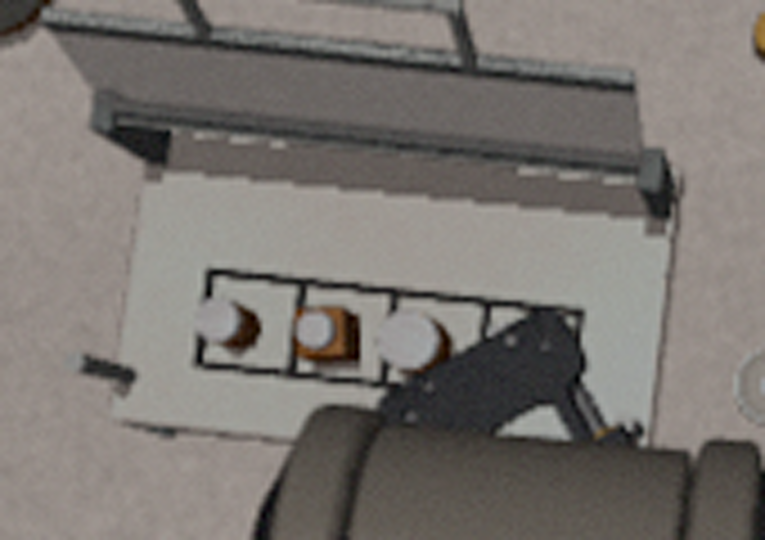

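View pics/c18s.png

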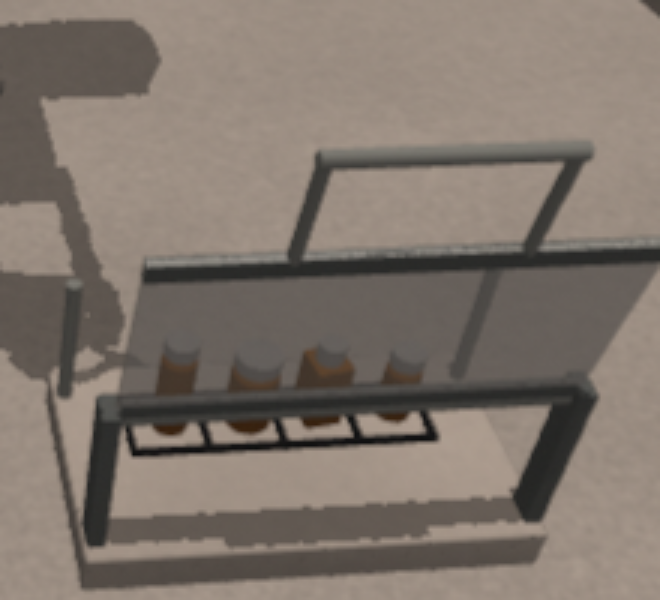

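All four stand in their places. Measured in the sampler frame (x, y, mm):
- short: -20, 80
- square: -20, 28
- wide: -20, -19
- tall: -17, -71 (from the earlier wrist view)

Now I'll pinch the handle again, with the bar near world (.645,.189,.322).

```bash
python3 -c "
from h import *
go(.55,.15,.39,1.6);go(.645,.1895,.385,1.49,(.55,.15,.39,1.6));go(.645,.1895,.309,1.49,(.645,.1895,.385,1.49))"
```

```text
dpos [0.033, 0.599, -0.11] rot [-0.004, -0.002, 0.638]
dpos [0.122, 0.32, 0.017] rot [-0.0, -0.0, 0.14]
dpos [0.0, -0.0, 0.253] rot [0.0, 0.0, 0.0]
```

servo_tool:
  increments:
    - {"delta_pos": [0.01, 0.1, -0.11], "rot": [0, 0, 0.2]}
    - {"delta_pos": [0.033, 0.3, -0.11], "rot": [0, 0, 0.4]}
    - {"delta_pos": [0.033, 0.5, -0.11], "rot": [0, 0, 0.638]}
    - {"delta_pos": [0.033, 0.599, -0.11], "rot": [0, 0, 0.638]}
    - {"delta_pos": [0.033, 0.599, -0.11], "rot": [0, 0, 0.638]}
    - {"delta_pos": [0.033, 0.599, -0.11], "rot": [0, 0, 0.638]}
  hand: 0.45

```text
clock: 40.15
eef_pos: [0.5495, 0.1495, 0.3909]
eef_rot: [-3.139, -0.0, 1.6]
ft_force: [0.3, 0.6, 0.1]
opening: 0.0415
```

```bash
python3 -c "
from h import *
print(r.get_state()['eef_pos']);go(.645,.1895,.385,1.49)"
```

```text
[0.54949673 0.14953001 0.3908793 ]
dpos [0.124, 0.322, 0.019] rot [-0.003, -0.0, 0.14]
```

servo_tool:
  increments:
    - {"delta_pos": [0.124, 0.322, 0.019], "rot": [0, 0, 0.14]}
    - {"delta_pos": [0.124, 0.322, 0.019], "rot": [0, 0, 0.14]}
    - {"delta_pos": [0.124, 0.322, 0.019], "rot": [0, 0, 0.14]}
    - {"delta_pos": [0.124, 0.322, 0.019], "rot": [0, 0, 0.14]}
    - {"delta_pos": [0.124, 0.322, 0.019], "rot": [0, 0, 0.14]}

```text
clock: 40.78
eef_pos: [0.6445, 0.1885, 0.388]
eef_rot: [3.14, -0.001, 1.489]
ft_force: [-0.8, 0.0, 0.4]
opening: 0.0411
```

```bash
python3 -c "
from h import *
print(r.get_state()['eef_pos']);go(.645,.1895,.308,1.49)
g,d,m=cap('wrist','w19.png')"
```

```text
[0.64448106 0.18851977 0.38797739]
dpos [0.003, 0.001, 0.267] rot [0.002, -0.001, -0.002]
```

View pics/w19.png

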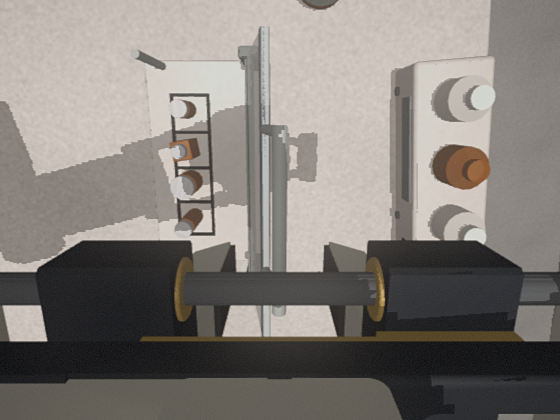

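The bar (column 281) is centred between the fingers, and all four vials stand in their places at columns 180-190. I'll go down and pinch.

servo_tool:
  increments:
    - {"delta_pos": [0, 0, 0.1], "rot": [0, 0, 0]}
    - {"delta_pos": [0, 0, 0.18], "rot": [0, 0, 0]}
    - {"delta_pos": [0, 0, 0.24], "rot": [0, 0, 0]}
    - {"delta_pos": [0, 0, 0.265], "rot": [0, 0, 0]}
    - {"delta_pos": [0, 0, 0.265], "rot": [0, 0, 0]}

```text
clock: 41.45
eef_pos: [0.6451, 0.1889, 0.3073]
eef_rot: [-3.141, -0.001, 1.489]
ft_force: [-0.2, 0.6, 1.1]
opening: 0.0415
```

servo_tool:
  increments:
    - {"delta_pos": [0, 0, 0], "rot": [0, 0, 0]}
    - {"delta_pos": [0, 0, 0], "rot": [0, 0, 0]}
    - {"delta_pos": [0, 0, 0], "rot": [0, 0, 0]}
    - {"delta_pos": [0, 0, 0], "rot": [0, 0, 0]}
    - {"delta_pos": [0, 0, 0], "rot": [0, 0, 0]}
    - {"delta_pos": [0, 0, 0], "rot": [0, 0, 0]}
  hand: 0

```text
clock: 42.2
eef_pos: [0.6454, 0.1891, 0.3067]
eef_rot: [-3.141, -0.001, 1.489]
ft_force: [-0.7, 0.5, 1.9]
opening: 0.0089
```

```bash
python3 -c "
from h import *
s=r.get_state();print(s['eef_pos'],s['eef_rot'],s['ft_force'],s['opening'])
th=S['th'];p=s['eef_pos'][:2]-S['T'];lx=np.cos(th)*p[0]+np.sin(th)*p[1];print(lx, np.pi/2+np.arcsin((lx-.075)/.195))
R=Ro.from_euler('xyz',[np.pi,0,1.489])
q0=1.745
for q in np.linspace(1.745,.02,23)[1:]:
    dx=-.195*(np.cos(q)-np.cos(q0));dz=.195*(np.sin(q)-np.sin(q0))
    c=np.array([dx*np.cos(th),dx*np.sin(th),dz]); print(round(q,3),(R.inv().apply(c)/.3).round(3).tolist())
"
```

```text
[0.64538499 0.1890507  0.30668403] [-3.14094750e+00 -5.84577744e-04  1.48886390e+00] [-0.67875341  0.51085661  1.85217693] 0.008949071128739872
0.10964015644446688 1.7493859727702097
1.667 [0.0, -0.05, -0.007]
1.588 [0.001, -0.101, -0.01]
1.51 [0.001, -0.152, -0.009]
1.431 [0.001, -0.203, -0.004]
1.353 [0.001, -0.253, 0.006]
1.275 [0.002, -0.302, 0.018]
1.196 [0.002, -0.351, 0.035]
1.118 [0.002, -0.397, 0.056]
1.039 [0.003, -0.442, 0.08]
0.961 [0.003, -0.485, 0.107]
0.883 [0.003, -0.526, 0.138]
0.804 [0.003, -0.564, 0.172]
0.726 [0.003, -0.599, 0.209]
0.647 [0.004, -0.631, 0.248]
0.569 [0.004, -0.66, 0.29]
0.49 [0.004, -0.686, 0.334]
0.412 [0.004, -0.708, 0.38]
0.334 [0.004, -0.727, 0.427]
0.255 [0.004, -0.742, 0.476]
0.177 [0.004, -0.753, 0.526]
0.098 [0.004, -0.76, 0.576]
0.02 [0.004, -0.763, 0.627]
```

servo_tool:
  increments:
    - {"delta_pos": [0, -0.05, -0.007], "rot": [0, 0, 0]}
    - {"delta_pos": [0.001, -0.101, -0.01], "rot": [0, 0, 0]}
    - {"delta_pos": [0.001, -0.152, -0.009], "rot": [0, 0, 0]}
    - {"delta_pos": [0.001, -0.203, -0.004], "rot": [0, 0, 0]}
    - {"delta_pos": [0.001, -0.253, 0.006], "rot": [0, 0, 0]}
    - {"delta_pos": [0.002, -0.302, 0.018], "rot": [0, 0, 0]}
    - {"delta_pos": [0.002, -0.351, 0.035], "rot": [0, 0, 0]}
    - {"delta_pos": [0.002, -0.397, 0.056], "rot": [0, 0, 0]}

```text
clock: 43.2
eef_pos: [0.5274, 0.1996, 0.2907]
eef_rot: [3.138, -0.002, 1.489]
ft_force: [2.3, -0.6, 2.2]
opening: 0.0091
```

```bash
cat > arc.py <<'E'
from h import *
import sys
qs=float(sys.argv[1]);qe=float(sys.argv[2])
s=r.get_state();print(s['eef_pos'],s['eef_rot'],s['ft_force'],s['opening'])
th=S['th'];p=s['eef_pos'][:2]-S['T'];lx=np.cos(th)*p[0]+np.sin(th)*p[1];print(lx,'q from x', np.arccos((.075-lx)/.195),'barz-tcp',.13+.195*np.sqrt(1-((.075-lx)/.195)**2)-s['eef_pos'][2])
R=Ro.from_euler('xyz',[np.pi,0,1.489])
for q in np.linspace(qs,qe,9)[1:]:
    dx=-.195*(np.cos(q)-np.cos(qs));dz=.195*(np.sin(q)-np.sin(qs))
    c=np.array([dx*np.cos(th),dx*np.sin(th),dz]); print(round(q,3),(R.inv().apply(c)/.3).round(3).tolist())
E
python3 arc.py 1.118 .49
```

```text
[0.52737357 0.19959356 0.29069989] [ 3.13840567e+00 -1.69452091e-03  1.48882073e+00] [ 2.29784371 -0.55467386  2.23997954] 0.009063804402152138
-0.008841133725812187 q from x 1.1263539110383844 barz-tcp 0.015355967440292717
1.04 [0.0, -0.045, 0.024]
0.961 [0.001, -0.088, 0.052]
0.883 [0.001, -0.129, 0.082]
0.804 [0.001, -0.167, 0.116]
0.726 [0.001, -0.202, 0.153]
0.647 [0.001, -0.234, 0.193]
0.568 [0.002, -0.263, 0.235]
0.49 [0.002, -0.289, 0.279]
```

servo_tool:
  increments:
    - {"delta_pos": [0, -0.045, 0.024], "rot": [0, 0, 0]}
    - {"delta_pos": [0.001, -0.088, 0.052], "rot": [0, 0, 0]}
    - {"delta_pos": [0.001, -0.129, 0.082], "rot": [0, 0, 0]}
    - {"delta_pos": [0.001, -0.167, 0.116], "rot": [0, 0, 0]}
    - {"delta_pos": [0.001, -0.202, 0.153], "rot": [0, 0, 0]}
    - {"delta_pos": [0.001, -0.234, 0.193], "rot": [0, 0, 0]}
    - {"delta_pos": [0.002, -0.263, 0.235], "rot": [0, 0, 0]}
    - {"delta_pos": [0.002, -0.289, 0.279], "rot": [0, 0, 0]}

```text
clock: 44.2
eef_pos: [0.441, 0.2072, 0.2066]
eef_rot: [3.139, -0.001, 1.489]
ft_force: [2.7, 0.3, 0.7]
opening: 0.009
```

```bash
python3 arc.py .49 0.0
```

```text
[0.44100402 0.20724784 0.20658815] [ 3.13926930e+00 -1.31800233e-03  1.48896336e+00] [2.70201007 0.3164016  0.67390467] 0.0090476316691027
-0.09554916489145303 q from x 0.5061632323015921 barz-tcp 0.017952752017420665
0.429 [0.0, -0.018, 0.036]
0.368 [0.0, -0.033, 0.072]
0.306 [0.0, -0.046, 0.11]
0.245 [0.0, -0.057, 0.148]
0.184 [0.0, -0.066, 0.187]
0.122 [0.0, -0.072, 0.226]
0.061 [0.0, -0.075, 0.266]
0.0 [0.0, -0.076, 0.306]
```

servo_tool:
  increments:
    - {"delta_pos": [0, -0.018, 0.036], "rot": [0, 0, 0]}
    - {"delta_pos": [0, -0.033, 0.072], "rot": [0, 0, 0]}
    - {"delta_pos": [0, -0.046, 0.11], "rot": [0, 0, 0]}
    - {"delta_pos": [0, -0.057, 0.148], "rot": [0, 0, 0]}
    - {"delta_pos": [0, -0.066, 0.187], "rot": [0, 0, 0]}
    - {"delta_pos": [0, -0.072, 0.226], "rot": [0, 0, 0]}
    - {"delta_pos": [0, -0.075, 0.266], "rot": [0, 0, 0]}
    - {"delta_pos": [0, -0.076, 0.3], "rot": [0, 0, 0]}

```text
clock: 45.2
eef_pos: [0.417, 0.2092, 0.1153]
eef_rot: [-3.14, -0.001, 1.489]
ft_force: [-0.2, 4.4, 3.1]
opening: 0.0093
```

```bash
python3 arc.py .0 0.0|head -3; python3 -c "
from h import *
g,d,m=cap('side');cv2.imwrite('pics/c20.png',cv2.resize(g[80:280,290:510],None,fx=3,fy=3)[...,::-1])"
```

```text
[0.41701369 0.20923804 0.11529655] [-3.13970423e+00 -6.82155439e-04  1.48879627e+00] [-0.22420114  4.44575364  3.05729676] 0.009309694779879849
-0.11962162203701411 q from x 0.062306141917641424 barz-tcp 0.026845285668381222
0.0 [0.0, 0.0, 0.0]
```

View pics/c20.png

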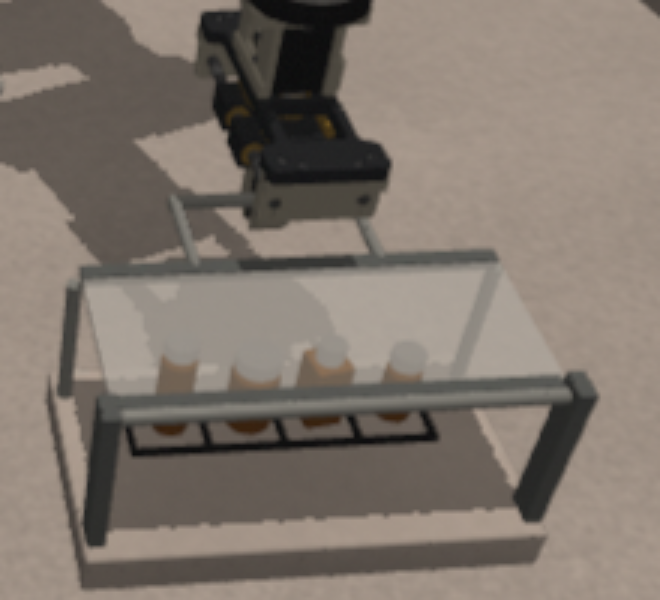

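servo_tool:
  increments:
    - {"delta_pos": [0, 0, 0.008], "rot": [0, 0, 0]}
    - {"delta_pos": [0, 0, 0.015], "rot": [0, 0, 0]}
    - {"delta_pos": [0, 0, 0.015], "rot": [0, 0, 0]}

```text
clock: 45.62
eef_pos: [0.417, 0.2092, 0.1112]
eef_rot: [-3.14, -0.001, 1.489]
ft_force: [-0.3, 6.1, -0.9]
opening: 0.0091
```

servo_tool:
  increments:
    - {"delta_pos": [0, 0, 0.008], "rot": [0, 0, 0]}
    - {"delta_pos": [0, 0, 0.015], "rot": [0, 0, 0]}
    - {"delta_pos": [0, 0, 0.015], "rot": [0, 0, 0]}

```text
clock: 46.0
eef_pos: [0.4171, 0.2093, 0.1097]
eef_rot: [-3.141, -0.001, 1.489]
ft_force: [-9.8, 1.2, 29.1]
opening: 0.0089
```

That's the stop: 29 N upward. I'll ease off, open and retreat straight up.

servo_tool:
  increments:
    - {"delta_pos": [0, 0, -0.01], "rot": [0, 0, 0]}
    - {"delta_pos": [0, 0, -0.01], "rot": [0, 0, 0]}

```text
clock: 46.25
eef_pos: [0.417, 0.2092, 0.1102]
eef_rot: [-3.14, -0.001, 1.489]
ft_force: [-0.9, 5.3, 1.9]
opening: 0.0089
```

servo_tool:
  increments:
    - {"delta_pos": [0, 0, 0], "rot": [0, 0, 0]}
    - {"delta_pos": [0, 0, 0], "rot": [0, 0, 0]}
    - {"delta_pos": [0, 0, 0], "rot": [0, 0, 0]}
    - {"delta_pos": [0, 0, 0], "rot": [0, 0, 0]}
  hand: 0.45

```text
clock: 46.75
eef_pos: [0.4175, 0.2088, 0.1101]
eef_rot: [-3.141, -0.0, 1.489]
ft_force: [0.8, -1.1, -0.3]
opening: 0.0403
```

servo_tool:
  increments:
    - {"delta_pos": [0, 0, -0.05], "rot": [0, 0, 0]}
    - {"delta_pos": [0, 0, -0.15], "rot": [0, 0, 0]}
    - {"delta_pos": [0, 0, -0.3], "rot": [0, 0, 0]}
    - {"delta_pos": [0, 0, -0.5], "rot": [0, 0, 0]}
    - {"delta_pos": [0, 0, -0.6], "rot": [0, 0, 0]}
    - {"delta_pos": [0, 0, -0.6], "rot": [0, 0, 0]}

```text
clock: 47.5
eef_pos: [0.4186, 0.2092, 0.2925]
eef_rot: [3.137, -0.002, 1.489]
ft_force: [0.2, -0.1, -1.7]
opening: 0.0413
```

```bash
python3 -c "
from h import *
go(.40,-.03,.32,1.49)"
```

```text
dpos [-0.799, 0.004, -0.094] rot [0.005, -0.003, -0.001]
```

servo_tool:
  increments:
    - {"delta_pos": [-0.799, 0.004, -0.094], "rot": [0, 0, 0]}
    - {"delta_pos": [-0.799, 0.004, -0.094], "rot": [0, 0, 0]}
    - {"delta_pos": [-0.799, 0.004, -0.094], "rot": [0, 0, 0]}
    - {"delta_pos": [-0.799, 0.004, -0.094], "rot": [0, 0, 0]}
    - {"delta_pos": [-0.799, 0.004, -0.094], "rot": [0, 0, 0]}
    - {"delta_pos": [-0.799, 0.004, -0.094], "rot": [0, 0, 0]}
    - {"delta_pos": [-0.799, 0.004, -0.094], "rot": [0, 0, 0]}

```text
clock: 48.38
eef_pos: [0.3991, -0.0288, 0.3177]
eef_rot: [-3.14, -0.001, 1.491]
ft_force: [0.5, -0.8, -0.1]
opening: 0.0415
```

Run:
```python
from h import *
g,d,m=cap('top','t21.png');P=pts(d,m)
g2,d2,m2=cap('side','s21.png')
a=cv2.resize(g[165:285,115:275],None,fx=4,fy=4,interpolation=cv2.INTER_CUBIC);b=cv2.resize(g2[120:280,300:490],(640,540))
cv2.imwrite('pics/t21c.png',a[...,::-1]);cv2.imwrite('pics/s21c.png',b[...,::-1])
th=S['th'];c,s=np.cos(th),np.sin(th);M=np.array([[c,s],[-s,c]])
for nm,PP in(('top',P),('side',pts(d2,m2))):
    A=PP.reshape(-1,3);L=np.c_[(A[:,:2]-S['T'])@M.T,A[:,2]]
    k=(abs(L[:,1])<.135)&(L[:,0]<.055)&(L[:,0]>-.2)&(L[:,2]>.11)&(L[:,2]<.25)
    pf=np.polyfit(L[k,0],L[k,2],1);print(nm,'q slope',np.arctan(-pf[0]),k.sum())
    k=(abs(L[:,1])<.045)&(L[:,0]<-.1)&(L[:,0]>-.14)&(L[:,2]>.09)&(L[:,2]<.25);print('bar top z',np.percentile(L[k,2],[5,50,95]).round(4),L[k].mean(0).round(4))
```

```text
top q slope 0.005263305318083182 6436
bar top z [0.1305 0.1342 0.1382] [-1.210e-01  1.000e-04  1.343e-01]
side q slope 0.0016197467833534093 6220
bar top z [0.1273 0.1329 0.1354] [-1.160e-01  1.000e-04  1.322e-01]
```

View pics/t21c.png

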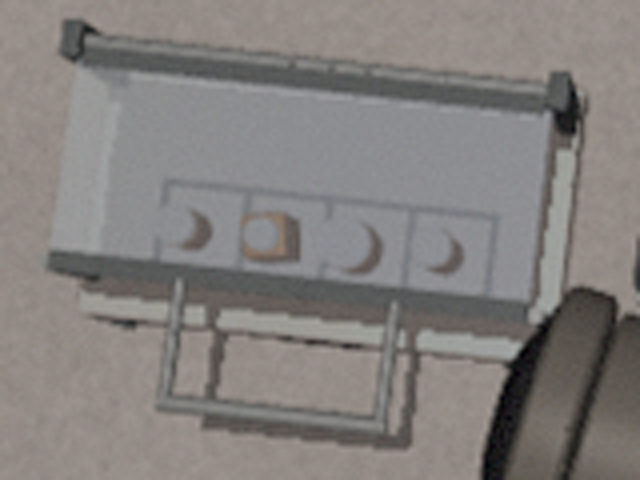

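View pics/s21c.png

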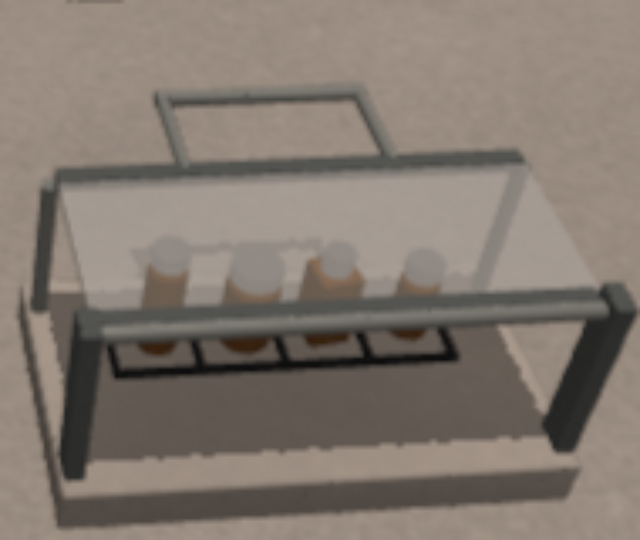

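The guard is shut: q is about 0.005 rad and the bar top is at z .134. All four vials stand upright beneath it and the arm is clear, so I'll hand in.

```bash
python3 -c "
from h import *
print(r.job_done(), r.get_state()['clock'])"
```

```text
the job is handed in; nothing more can be done
the job is handed in; nothing more can be done
```

The job is done and handed in at about 48 s on the clock. I lifted the guard to about 1.75 rad and moved the four vials in reverse order. From the robot's left, the sampler now holds short, square, wide and tall. I then lowered the guard onto its stop and moved the arm clear. I left the red look-alike alone.

- **Guard:** the last pictures give an angle of about 0.002–0.005 rad, with the top of the bar at z 0.134 m.
- **Vials:** all four look upright in the final side and top views. With the guard still up, I measured these positions in the sampler frame, against place centres at x −15 and y ±75, ±25:

| Vial | x (mm) | y (mm) |
|---|---|---|
| short | −20 | 80 |
| square | −20 | 28 |
| wide | −20 | −19 |
| tall | −17 | −71 |

All are inside the 13 mm limit, and the cap heights fit vials standing on the floor of their places.

- **Weak spots:** in the top view taken after the last placing, the arm covered most of the tall vial and gave no usable position there. Its figure comes from one earlier wrist view. Camera estimates of the places differed by about 2 mm between views. The final positions under the closed guard were checked only by eye.
- **Forces:** the highest I saw was 29 N at the wrist, when pressing the guard onto its stop.

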